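# Load and arm a spring impact tester

## Robot

A 7-joint arm with a two-finger parallel gripper is mounted at the origin on the work surface. World frame = base frame: x ahead of the robot, y to its left, z up, the work surface at z = 0. Lengths are in mm, angles in rad, forces in N, time in s.
With the tool pointing down it reaches from about 400 to 875 mm from the base axis. Payload 4.4 kg.
Tool frame: the origin (TCP) lies between the finger pads; the fingertips stand 14 mm ahead of it and the grasp point (between the pads) lies 5 mm behind it; z points along the fingers, y is the line along which they close (so a half turn about z gives the same grasp; the last joint's range is limited). The gripper opens to 85 mm and grips with 20 to 120 N. Pads are 22 mm wide; open, the fingers measure 114 mm over their backs; the gripper's body (76 mm by 85 mm) begins 54 mm behind the grasp point. The pads swing forward as they close: fully open they stand 13 mm farther back than shut.
Start: joints at [-1.4, 0.628, 0.038, 1.517, -0.027, 0.996, -0.02], TCP at [152.461, 631.881, 245.313] pointing down, gripper open.
Joint ranges: [-3.06, 3.06], [-0.37, 2.12], [-1.25, 1.32], [0.18, 2.47], [-1.1, 4.24], [0.23, 1.98], [-2.94, 2.94]. Speed limits (rad/s): [2.57, 2.57, 3.14, 3.14, 3.14, 3.14, 3.14].

## Interface

Orientations are given as a unit quaternion [w, x, y, z].
In Python, from bench import arm gives the robot as it stands.
- The arm moves only by the tool carry_out, never from a script. Its argument "steps" is a list of rows, each an object of numbers: "wx", "wy", "wz": the turn, a rotation vector about the world's x, y, z in degrees; "x", "y", "z": the shift along the world's x, y, z in mm; "gripper": the gripper command: -1 is shut, 1 is fully open, values between are in proportion. In form: [{"wx": .., "wy": .., "wz": .., "x": .., "y": .., "z": .., "gripper": ..}, ...]. A call has 1 to 20 rows; each row shifts and turns the commanded pose from where the row before left it; what a row does not reach is not made up. A row lasts 1/10 s, in which the tool goes at most 50 mm and 8.59 degrees, less where a joint would pass 70% of its speed; a pose out of reach is approached as far as the arm can. A call with a gripper value outside its range is refused whole. The fingers move at their own pace and stop on an object; "newtons" is the grip in N (left out, the last holds). Time passes only in rows, so rows that do not move let the fingers close. It gives the time, the measured TCP pose, the force, the opening and the grip force at its end, in the units of the state.
- arm.state(): the state, without advancing time (a new reading comes with each control period).
- arm.snapshot(name): name is "scene" or "top" or "wrist"; returns (picture, depth): 400x640x3 uint8, blue, green, red; 400x640 float32, mm along the optical axis (not along the pixel's ray), 0 where there is no reading.
- arm.get_calibration(name): a dict with "fx", "fy", "cx", "cy" (pixels), "R" (3x3) and "t" (3): a world point X has camera coordinates R X + t. Camera axes: x right, y down, z forward; pixel columns grow to the right and rows downward; lengths in mm; the calibration is good to about 2 mm. A picture is of the moment at which its call begins: read the wrist's pose just before it. get_calibration takes no time and is no camera call; for the wrist camera it gives the pose at the moment of the call.
- arm.job_done(): hands the job in; it is judged then, once.
The state is a dict: "time": time; "q": joint angles; "joint_velocities": joint speeds; "effort": joint torques, N m; "ee_pos": TCP position; "eef_rot": TCP orientation; "ft_force": force on the tool from outside, world axes, zero at the start; "moment": the same for the moment, N m; "grip_width": opening from 0.0 (shut) to 1.0 (fully open); "grasp_force": force on a finger pad.
Only numpy, scipy, OpenCV 4.12 (cv2) and the standard library are available. Lean on these libraries where they do the work, as an engineer would, in place of code of your own. Each camera call takes 0.05 s, during which the arm holds its last target. There are 200 camera calls.

## Task

Get the spring impact tester ready for a run: while its striker arm is still at rest, put the short snapped pieces left in the tester's bed into the scrap tray and lay every whole aluminium bar from the bench flat in the bed, one to a pocket. Then draw the sprung striker arm back towards the robot, hook it on its hair-trigger catch and let go of it gently so that it stays there, never letting it snap back. With the arm held by the catch, press the recorder's three keys fully down one at a time, smallest first, then the middle-sized, then the largest; leave the bars in their pockets, the arm hooked and the other things on the bench alone.

Things in the scene. Friction and masses are not known exactly. Their poses are not given: they have to be found in the camera images.
- tester: Impact tester, fixed to the bench: aluminium base plate 240 x 320 x 12 mm with a grey bed and a sprung steel striker arm on it. Origin: centre of the plate's underside, on the bench; z up. The bed lies in its -y half; the striker's pivot stands at (75, 130) mm in this frame. A steel anvil block 62 mm high stands at (108, 45) mm.
- bed (a point): Centre of the top face of the bed (28 mm above the bench), axes as the tester's. The bed is 150 x 110 mm (x, y) and has four open pockets 58 x 26 mm, 7 mm deep, long side along x, their centres at (+-36, +-26) mm from this point; any bar may go in any pocket.
- bar0: Plain aluminium specimen bar 50 x 18 x 18 mm, 45 g. Origin at its centre, x along its length; the four sides are alike. It starts flat on the bench. None if this bar is absent (3 or 4 bars are there). Lying in a pocket its centre is 30 mm above the bench and its top stands 11 mm above the bed.
- bar1: Plain aluminium specimen bar 50 x 18 x 18 mm, 45 g. Origin at its centre, x along its length; the four sides are alike. It starts flat on the bench. None if this bar is absent (3 or 4 bars are there). Lying in a pocket its centre is 30 mm above the bench and its top stands 11 mm above the bed.
- bar2: Plain aluminium specimen bar 50 x 18 x 18 mm, 45 g. Origin at its centre, x along its length; the four sides are alike. It starts flat on the bench. None if this bar is absent (3 or 4 bars are there). Lying in a pocket its centre is 30 mm above the bench and its top stands 11 mm above the bed.
- bar3: Plain aluminium specimen bar 50 x 18 x 18 mm, 45 g. Origin at its centre, x along its length; the four sides are alike. It starts flat on the bench. None if this bar is absent (3 or 4 bars are there). Lying in a pocket its centre is 30 mm above the bench and its top stands 11 mm above the bed.
- half0: Short snapped piece of a bar, 24 x 18 x 18 mm, 22 g, lying in a pocket at the start, about lengthwise. Origin at its centre (30 mm above the bench in a pocket), x along its length. None if absent (2 to 4 pieces are there).
- half1: Short snapped piece of a bar, 24 x 18 x 18 mm, 22 g, lying in a pocket at the start, about lengthwise. Origin at its centre (30 mm above the bench in a pocket), x along its length. None if absent (2 to 4 pieces are there).
- half2: Short snapped piece of a bar, 24 x 18 x 18 mm, 22 g, lying in a pocket at the start, about lengthwise. Origin at its centre (30 mm above the bench in a pocket), x along its length. None if absent (2 to 4 pieces are there).
- half3: Short snapped piece of a bar, 24 x 18 x 18 mm, 22 g, lying in a pocket at the start, about lengthwise. Origin at its centre (30 mm above the bench in a pocket), x along its length. None if absent (2 to 4 pieces are there).
- scrap_tray_in (a point): Centre of the inner floor (4 mm above the bench) of the scrap tray, an open steel tray 90 x 110 x 35 mm (its x, y, height) with 4 mm walls, fixed to the bench to the far right; axes along its sides.
- striker (a joint): Angle of the striker arm about its upright pivot: 0 at rest (arm along the tester's -y), growing as it is drawn clockwise seen from above, towards -x. A spring pulls it back: 3 N at the handle at rest, 9 N drawn. From 0.7 rad a pin under the arm pushes the catch aside; past 1.05 the catch snaps in by itself and the arm, eased back, rests on it at 1.04 to 1.06. End stop at 1.13.
- striker_handle (a point): The upright handle of the striker arm: a round steel post 14 mm in diameter, standing from 50 to 95 mm above the bench at 140 mm from the arm's pivot; this point is on its axis at 80 mm. The arm itself is a bar 22 mm wide, its top 50 mm above the bench; it runs 15 mm beyond the post. The frame turns with the arm: its y points from the handle to the pivot.
- catch_paddle (a point): Top centre (61 mm above the bench) of the catch's brass trigger paddle, 16 x 4 mm, standing at the end of the catch lever about 55 mm to the right of the drawn handle. With the arm hooked, about 2 N on the paddle towards the tester's right (-y) fires the arm: keep clear of it and do not open the fingers wide near it.
- recorder: Recorder, a grey box 175 x 75 x 40 mm fixed to the bench left of the tester; origin at the centre of its underside, x along its length. Three white round keys stand in a row on its top; which size is where varies.
- key_small_top (a point): Centre of the top of the small key, diameter 16 mm, about 62 mm above the bench; pressed straight down. It stands 54 mm from the next key, in a black collar 32 mm wide that rises 12 mm above the box.
- key_small (a joint): Travel of this key: 0 up, 0.006 m fully down (1.5 N to start, 5 N to the bottom); it springs back. It counts as pressed beyond 0.0045 m.
- key_middle_top (a point): Centre of the top of the middle key, diameter 24 mm, about 62 mm above the bench; pressed straight down. It stands 54 mm from the next key, in a black collar 40 mm wide that rises 12 mm above the box.
- key_middle (a joint): Travel of this key: 0 up, 0.006 m fully down (1.5 N to start, 5 N to the bottom); it springs back. It counts as pressed beyond 0.0045 m.
- key_large_top (a point): Centre of the top of the large key, diameter 34 mm, about 62 mm above the bench; pressed straight down. It stands 54 mm from the next key, in a black collar 50 mm wide that rises 12 mm above the box.
- key_large (a joint): Travel of this key: 0 up, 0.006 m fully down (1.5 N to start, 5 N to the bottom); it springs back. It counts as pressed beyond 0.0045 m.
- keyholder: Bystander: yellow hex-key holder 30 x 70 x 35 mm with keys standing to 95 mm, loose; origin at the centre of its underside.
- jar: Bystander: amber jar, 52 mm in diameter, 70 mm high, loose; origin at the centre of its underside.
- gauge_block: Bystander: steel block 70 x 45 x 30 mm, loose; origin at the centre of its underside.
Things that resemble listed ones, but are neither listed nor needed, are in the scene too. What is shaped like the bar3 but orange is not meant.

How it is judged (in metres and radians):
On the way, in this order (a step that is already met when the one before it is completed fails the run):
1. every bar lies flat in a pocket of the bed and every snapped piece in the scrap tray, released, with the striker arm at rest (z of bar0 in the frame of bed between -0.003 and 0.0045 m and x of bar0 in the frame of bed between -0.05 and 0.05 m and y of bar0 in the frame of bed between -0.036 and 0.036 m and linear speed of each of bar0, bar1, bar2, bar3, half0, half1, half2, half3 below 0.02 m/s and contact force between each of bar0, bar1, bar2, bar3, half0, half1, half2, half3 and the fingers below 0.1 N and z of bar1 in the frame of bed between -0.003 and 0.0045 m and x of bar1 in the frame of bed between -0.05 and 0.05 m and y of bar1 in the frame of bed between -0.036 and 0.036 m and z of bar2 in the frame of bed between -0.003 and 0.0045 m and x of bar2 in the frame of bed between -0.05 and 0.05 m and y of bar2 in the frame of bed between -0.036 and 0.036 m and z of bar3 in the frame of bed between -0.003 and 0.0045 m and x of bar3 in the frame of bed between -0.05 and 0.05 m and y of bar3 in the frame of bed between -0.036 and 0.036 m and x of half0 in the frame of scrap_tray_in between -0.043 and 0.043 m and y of half0 in the frame of scrap_tray_in between -0.053 and 0.053 m and z of each of half0, half1, half2, half3 in the frame of scrap_tray_in below 0.035 m and x of half1 in the frame of scrap_tray_in between -0.043 and 0.043 m and y of half1 in the frame of scrap_tray_in between -0.053 and 0.053 m and x of half2 in the frame of scrap_tray_in between -0.043 and 0.043 m and y of half2 in the frame of scrap_tray_in between -0.053 and 0.053 m and x of half3 in the frame of scrap_tray_in between -0.043 and 0.043 m and y of half3 in the frame of scrap_tray_in between -0.053 and 0.053 m and value of joint striker below 0.3 rad), for 0.2 s.
2. the striker arm is held by the catch, with the robot's fingers off it (value of joint striker between 1.02 and 1.09 rad and velocity of joint striker between -0.1 and 0.1 rad/s and contact force between striker and the fingers below 0.1 N), for 0.4 s.
3. the small key is pressed down, the other two up, with the arm hooked (value of joint key_small above 0.0045 m and value of joint each of key_middle, key_large below 0.002 m and value of joint striker above 1.02 rad), for 0.04 s.
4. the middle key is pressed down, the other two up, with the arm hooked (value of joint key_middle above 0.0045 m and value of joint each of key_small, key_large below 0.002 m and value of joint striker above 1.02 rad), for 0.04 s.
5. the large key is pressed down, the other two up, with the arm hooked (value of joint key_large above 0.0045 m and value of joint each of key_small, key_middle below 0.002 m and value of joint striker above 1.02 rad), for 0.04 s.
At the end, for the whole second after the job is handed in: Every bar present lies at rest flat in a pocket of the bed (its centre within 2.5 mm above and 5 mm below its resting height, so not tilted on a rim), every snapped piece lies at rest inside the scrap tray, the striker arm stands still on its catch at 1.02 to 1.09 rad, and all keys are up (z of bar0 in the frame of bed between -0.003 and 0.0045 m and x of bar0 in the frame of bed between -0.05 and 0.05 m and y of bar0 in the frame of bed between -0.036 and 0.036 m and linear speed of each of bar0, bar1, bar2, bar3, half0, half1, half2, half3 below 0.02 m/s and contact force between each of bar0, bar1, bar2, bar3, half0, half1, half2, half3 and the fingers below 0.1 N and z of bar1 in the frame of bed between -0.003 and 0.0045 m and x of bar1 in the frame of bed between -0.05 and 0.05 m and y of bar1 in the frame of bed between -0.036 and 0.036 m and z of bar2 in the frame of bed between -0.003 and 0.0045 m and x of bar2 in the frame of bed between -0.05 and 0.05 m and y of bar2 in the frame of bed between -0.036 and 0.036 m and z of bar3 in the frame of bed between -0.003 and 0.0045 m and x of bar3 in the frame of bed between -0.05 and 0.05 m and y of bar3 in the frame of bed between -0.036 and 0.036 m and x of half0 in the frame of scrap_tray_in between -0.043 and 0.043 m and y of half0 in the frame of scrap_tray_in between -0.053 and 0.053 m and z of each of half0, half1, half2, half3 in the frame of scrap_tray_in below 0.035 m and x of half1 in the frame of scrap_tray_in between -0.043 and 0.043 m and y of half1 in the frame of scrap_tray_in between -0.053 and 0.053 m and x of half2 in the frame of scrap_tray_in between -0.043 and 0.043 m and y of half2 in the frame of scrap_tray_in between -0.053 and 0.053 m and x of half3 in the frame of scrap_tray_in between -0.043 and 0.043 m and y of half3 in the frame of scrap_tray_in between -0.053 and 0.053 m and value of joint striker between 1.02 and 1.09 rad and velocity of joint striker between -0.1 and 0.1 rad/s and value of joint each of key_small, key_middle, key_large below 0.002 m); the robot touches nothing.
It fails at once if the striker arm snaps back (faster than 5 rad/s, below the catch) (velocity of joint striker below -5 rad/s and value of joint striker below 0.98 rad).
It fails at once if two keys are down at once (value of joint each of key_small, key_middle above 0.0045 m or value of joint each of key_small, key_large above 0.0045 m or value of joint each of key_middle, key_large above 0.0045 m).
It fails at once if a bystander is moved by more than 3 cm or tipped (distance of any of keyholder, jar, gauge_block from where it was at the start of the episode above 0.03 m or angle between any of keyholder, jar, gauge_block's own z axis and vertical above 0.3 rad).
Of bar0, bar1, bar2, bar3 only 3 to 4 are there at a start; the rules pass over those that are not, and their reading is None.
Of half0, half1, half2, half3 only 2 to 4 are there at a start; the rules pass over those that are not, and their reading is None.
At some moment in a run one of bar0, bar1, bar2, bar3 may be knocked a few centimetres aside while the robot is not near it.
It also fails if it takes over 210 s, if anything falls off the work surface, if the arm or the gripper's body presses on something with over 40 N, if the wrist force passes 120 N, or if a joint passes its speed limit or range.

## Working session

There is one attempt and no reset: what is moved stays moved. The work goes in short steps, Python scripts to look and compute and a tool call to move; the robot and the scene stay as the last step left them, time stands still between calls to the robot, and variables do not carry over. Pictures are saved under pics/ and viewed, at most 14 in all, crops included, and the job is handed in when it is done.

Besides the shell and the picture viewer there is one more tool, called after "Request:" by a JSON object that holds its "api" and its "payload", one argument or row to a line. carry_out: Moves the arm, as the interface text tells. Its arguments: {"type":"object","properties":{"steps":{"type":"array"},"newtons":{"type":"number"}},"required":["steps"]}

```bash
mkdir -p pics; ls; cat > h.py <<'E'
import numpy as np, cv2
from bench import arm
def snap(n):
    c=arm.get_calibration(n); p,d=arm.snapshot(n); c={k:np.array(v,float) for k,v in c.items()}
    return p,d,c
def ray(c,u,v,z):
    R,t=c['R'],c['t']; o=-R.T@t; r=R.T@np.array([(u-c['cx'])/c['fx'],(v-c['cy'])/c['fy'],1])
    return o+r*(z-o[2])/r[2]
def cloud(d,c):
    v,u=np.mgrid[:d.shape[0],:d.shape[1]]
    P=np.stack([(u-c['cx'])/c['fx']*d,(v-c['cy'])/c['fy']*d,d],-1)
    return (P-c['t'])@c['R']
E
python3 - <<'E'
from h import *
for n in("top","scene"):
    p,d,c=snap(n); cv2.imwrite(f"pics/{n}0.png",p); np.savez(f"{n}0.npz",p=p,d=d,**c)
    print(n,-c['R'].T@c['t'],c['fx'])
print(arm.state())
E
```

```text
pics
top [ 4.40005249e+02 -1.27636851e+00  1.28624700e+03] 484.2061849758879
scene [1011.27582004  507.53316158  722.76003753] 381.3976459669978
{'time': 0.1, 'q': array([-1.39980627,  0.62926143,  0.03843734,  1.51825044, -0.02697449,
        0.99631861, -0.02000774]), 'joint_velocities': array([-0.00026355, -0.00088491,  0.00097324, -0.0037753 ,  0.00071124,
        0.00021322, -0.00079438]), 'effort': array([ 1.95461420e-03, -5.64522851e+01,  1.23011649e+00, -1.93971008e+01,
        1.12783999e-02,  5.36922671e-03, -5.74611931e-06]), 'ee_pos': array([152.32662725, 631.35007601, 244.48146867]), 'eef_rot': array([-8.43786791e-05,  1.18112353e-01,  9.92999865e-01, -8.55866787e-04]), 'ft_force': array([-0.22253756,  0.06936266,  0.2200515 ]), 'moment': array([ 0.01046127, -0.01163043, -0.02154939]), 'grasp_force': 0.0, 'grip_width': 1.0004289339462766}
```

View pics/top0.png

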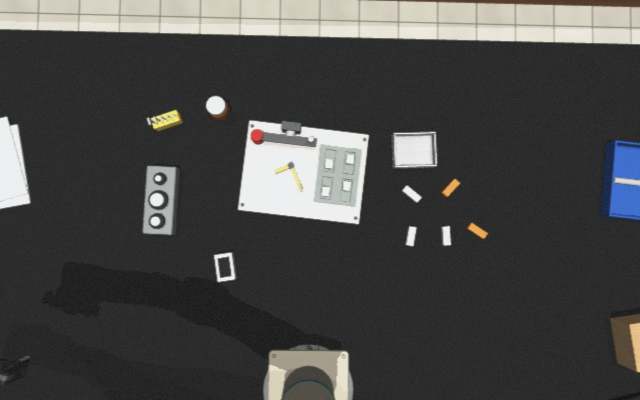

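View pics/scene0.png

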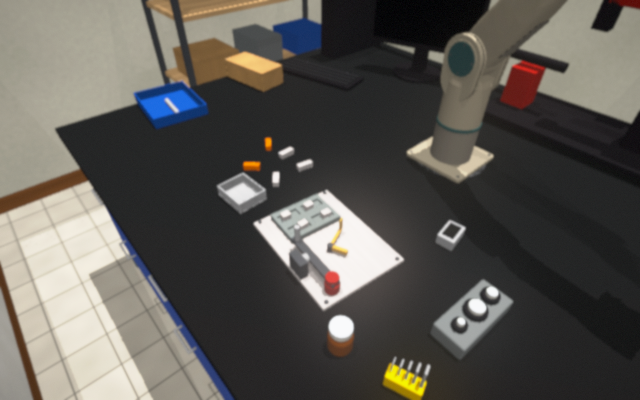

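```bash
python3 - <<'E'
from h import *
z=np.load("top0.npz"); p=z['p']; c={k:z[k] for k in('fx','fy','cx','cy','R','t')}
X=cloud(z['d'],c)
hsv=cv2.cvtColor(p,cv2.COLOR_BGR2HSV)
def comps(m,lo,hi,zz,name):
    n,l,s,ce=cv2.connectedComponentsWithStats(m.astype(np.uint8))
    for i in range(1,n):
        if lo<s[i,4]<hi and 90<ce[i][0]<560 and 60<ce[i][1]<300:
            ct=cv2.findContours((l==i).astype(np.uint8),0,2)[0][0]
            bp=cv2.boxPoints(cv2.minAreaRect(ct)); w=np.array([ray(c,*q,zz)[:2] for q in bp])
            m2=np.median(X[l==i][:,2]); e=w[1]-w[0];f=w[2]-w[1]; L=e if np.hypot(*e)>np.hypot(*f) else f
            print(name,ce[i].round(1),s[i,4],"xy",ray(c,*ce[i],zz)[:2].round(1),"zmed",m2.round(),"dims",np.hypot(*e).round(),np.hypot(*f).round(),"yaw",np.degrees(np.arctan2(L[1],L[0])).round(1)%180)
g=hsv[...,2]>130
lowS=hsv[...,1]<60
comps(g&lowS,30,5000,18,"white")
comps(hsv[...,2]>185,30,400,39,"vbright")
comps((hsv[...,1]>120)&(hsv[...,2]>100),30,5000,50,"sat")
cr=np.hstack([cv2.resize(p[110:250,225:385],None,fx=3.2,fy=3.2,interpolation=2), cv2.resize(p[110:250,385:495],None,fx=2.5,fy=3.2,interpolation=2)])
cv2.imwrite("pics/crop1.png",cr[:, :800])
E
```

```text
white [215.1 105. ] 292 xy [742.1 255.6] zmed 69.0 dims 47.0 48.0 yaw 1.4000000000000057
white [414.2 149.7] 1342 xy [ 632.8 -271.9] zmed 4.0 dims 113.0 92.0 yaw 93.7
white [159.4 198.7] 1215 xy [493.  393.1] zmed 40.0 dims 175.0 74.0 yaw 178.2
white [157.6 177.7] 35 xy [547.7 399.6] zmed 61.0 dims 15.0 13.0 yaw 90.9
white [411.6 193.4] 145 xy [ 516.6 -265.5] zmed 18.0 dims 20.0 52.0 yaw 51.400000000000006
white [156.3 199.2] 152 xy [491.5 401.2] zmed 62.0 dims 33.0 34.0 yaw 1.6999999999999886
white [154.7 220.8] 77 xy [435.4 403.5] zmed 60.0 dims 23.0 23.0 yaw 1.8
white [410.8 235.8] 144 xy [ 405.2 -264. ] zmed 17.0 dims 50.0 20.0 yaw 170.2
white [446.1 235.4] 145 xy [ 407.5 -357.4] zmed 16.0 dims 20.0 50.0 yaw 4.099999999999994
white [224.2 266.7] 282 xy [319.1 221.5] zmed 30.0 dims 47.0 71.0 yaw 8.900000000000006
vbright [215.1 104.8] 261 xy [737.6 251.3] zmed 70.0 dims 46.0 45.0 yaw 91.2
vbright [165.9 118.9] 254 xy [698.2 376.6] zmed 36.0 dims 69.0 29.0 yaw 110.0
vbright [409. 133.] 31 xy [ 673.3 -253.7] zmed 35.0 dims 0.0 79.0 yaw 91.1
vbright [329.1 158.8] 142 xy [602.2 -45.9]
[... 763 characters left out ...]
zmed 61.0 dims 20.0 20.0 yaw 1.8000000000000114
vbright [477.4 230.4] 124 xy [ 422.  -433.1] zmed 17.0 dims 17.0 49.0 yaw 57.099999999999994
vbright [410.9 235.7] 128 xy [ 406.1 -259.8] zmed 17.0 dims 48.0 18.0 yaw 169.9
vbright [446.2 235.5] 128 xy [ 407.8 -351.6] zmed 16.0 dims 46.0 18.0 yaw 0.1
vbright [224.4 266.7] 225 xy [321.1 217.2] zmed 30.0 dims 44.0 68.0 yaw 9.5
sat [167.6 121. ] 281 xy [690.6 368.5] zmed 33.0 dims 73.0 38.0 yaw 110.0
sat [256.5 135.9] 128 xy [656.4 141.5] zmed 57.0 dims 28.0 34.0 yaw 1.1999999999999886
sat [450.5 187.3] 164 xy [ 532.1 -359.5] zmed 17.0 dims 52.0 21.0 yaw 138.0
sat [477.1 230.4] 165 xy [ 422.2 -428.5] zmed 17.0 dims 20.0 53.0 yaw 57.099999999999994
```

View pics/crop1.png

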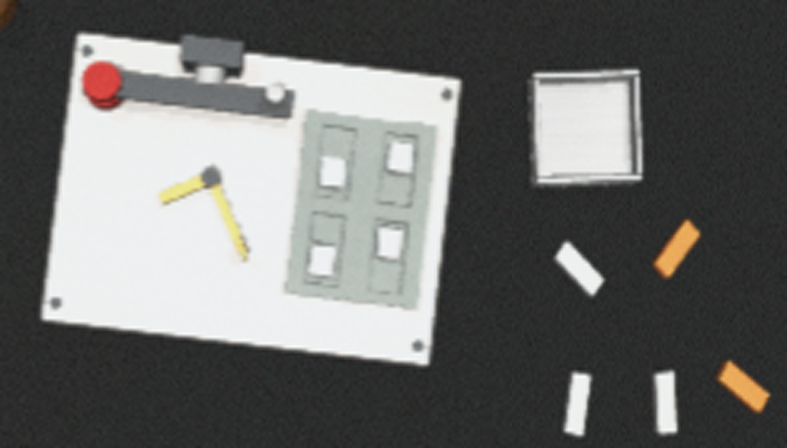

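Three plain bars at top px (412,194), (411,236) and (446,236). The orange ones at (451,187) and (477,230) are decoys. The strip in the blue box at (630,182) is out of reach and not on the bench. The four pockets each hold a short piece, the arm is at rest beside the anvil, and the tray is at (414,150).

```bash
python3 - <<'E'
from h import *
z=np.load("top0.npz"); c={k:z[k] for k in('fx','fy','cx','cy','R','t')}
X=cloud(z['d'],c)
T=lambda a:(a[0]/3.2+225-.34,a[1]/3.2+110-.34)
pl=np.array([ray(c,*T(a),12)[:2] for a in[(78,34),(460,78),(429,364),(42,319)]])
e=(pl[0]-pl[1])+(pl[3]-pl[2]); f=(pl[0]-pl[3])+(pl[1]-pl[2])
print("plate",pl.mean(0).round(1),np.hypot(*e)/2,np.hypot(*f)/2,"yaw",np.degrees(np.arctan2(-e[0],e[1])),np.degrees(np.arctan2(f[1],f[0])))
b=np.array([ray(c,*T(a),28)[:2] for a in[(304,110),(437,125),(419,308),(285,293)]])
bc=b.mean(0);print("bed",bc,np.hypot(*(b[0]-b[1])),np.hypot(*(b[0]-b[3])))
yaw=np.radians(-6.7);Rz=np.array([[np.cos(yaw),-np.sin(yaw)],[np.sin(yaw),np.cos(yaw)]])
for sx in(36,-36):
  for sy in(26,-26): print("pocket",sx,sy,(bc+Rz@[sx,sy]).round(1))
for a in [(332,171),(400,156),(322,260),(390,242)]:
  w=ray(c,*T(a),39)[:2]; print("half",w.round(1),"bedframe",(Rz.T@(w-bc)).round(1))
t=ray(c,585/2.5*1,0,0)
tr=np.array([ray(c,385+a[0]/2.5-512/2.5,110+a[1]/3.2,35)[:2] for a in[(533,72),(640,71),(641,182),(533,184)]])
print("tray",tr.mean(0),np.ptp(tr,0))
E
```

```text
plate [570.5  19.8] 319.0551744448604 238.07328885472884 yaw -5.691627489526535 -5.7550368157278395
bed [561.62877291 -69.02465709] 109.62412087544097 150.56581680826181
pocket 36 26 [600.4 -47.4]
pocket 36 -26 [594.3 -99. ]
pocket -36 26 [528.9 -39. ]
pocket -36 -26 [522.8 -90.6]
half [590.8 -44.3] bedframe [26.1 28. ]
half [604.  -99.3] bedframe [ 45.6 -25.1]
half [518.5 -37.2] bedframe [-46.5  26.6]
half [533.9 -91.9] bedframe [-24.8 -26. ]
tray [ 630.22959653 -270.2757577 ] [ 94.89655972 113.92382488]
```

Request:
{"api": "carry_out", "payload": {
  "steps": [
    {"x":40,"y":-20,"wz":6.8,"z":5},
    {"x":40,"y":-30},
    {"x":40,"y":-30},
    {"x":35,"y":-35},
    {"x":35,"y":-35},
    {"x":35,"y":-35},
    {"x":30,"y":-40},
    {"x":30,"y":-40},
    {"x":25,"y":-40},
    {"x":25,"y":-40},
    {"x":20,"y":-45},
    {"x":15,"y":-45},
    {"y":-45},
    {"y":-45},
    {"y":-45},
    {"y":-45},
    {"y":-40},
    {"y":-40},
    {},
    {}
  ]
}}

```text
$.steps[0]: bad value
```

Request:
{"api": "carry_out", "payload": {
  "steps": [
    {"wx":0,"wy":0,"wz":7.8,"x":40,"y":-20,"z":5,"gripper":1},
    {"wx":0,"wy":0,"wz":0,"x":40,"y":-30,"z":0,"gripper":1},
    {"wx":0,"wy":0,"wz":0,"x":40,"y":-30,"z":0,"gripper":1},
    {"wx":0,"wy":0,"wz":0,"x":35,"y":-35,"z":0,"gripper":1},
    {"wx":0,"wy":0,"wz":0,"x":35,"y":-35,"z":0,"gripper":1},
    {"wx":0,"wy":0,"wz":0,"x":35,"y":-35,"z":0,"gripper":1},
    {"wx":0,"wy":0,"wz":0,"x":30,"y":-40,"z":0,"gripper":1},
    {"wx":0,"wy":0,"wz":0,"x":30,"y":-40,"z":0,"gripper":1},
    {"wx":0,"wy":0,"wz":0,"x":25,"y":-40,"z":0,"gripper":1},
    {"wx":0,"wy":0,"wz":0,"x":25,"y":-40,"z":0,"gripper":1},
    {"wx":0,"wy":0,"wz":0,"x":20,"y":-45,"z":0,"gripper":1},
    {"wx":0,"wy":0,"wz":0,"x":15,"y":-45,"z":0,"gripper":1},
    {"wx":0,"wy":0,"wz":0,"x":20,"y":-45,"z":0,"gripper":1},
    {"wx":0,"wy":0,"wz":0,"x":10,"y":-45,"z":0,"gripper":1},
    {"wx":0,"wy":0,"wz":0,"x":0,"y":-45,"z":0,"gripper":1},
    {"wx":0,"wy":0,"wz":0,"x":0,"y":-45,"z":0,"gripper":1},
    {"wx":0,"wy":0,"wz":0,"x":0,"y":-45,"z":0,"gripper":0},
    {"wx":0,"wy":0,"wz":0,"x":0,"y":-40,"z":0,"gripper":0},
    {"wx":0,"wy":0,"wz":0,"x":0,"y":0,"z":0,"gripper":0},
    {"wx":0,"wy":0,"wz":0,"x":0,"y":0,"z":0,"gripper":0}
  ]
}}

```text
time: 2.1
ee_pos: [552.1, -69.3, 250.0]
eef_rot: [-0.0, 0.052, 0.999, 0.0]
ft_force: [-0.4, 0.8, 0.3]
grip_width: 0.505
grasp_force: 0.0
```

```bash
python3 - <<'E'
from h import *
s=arm.state(); print(s['time'],s['ee_pos'].round(1),s['eef_rot'].round(4),s['grip_width'],s['q'].round(2))
p,d,c=snap("wrist"); np.savez("w1.npz",p=p,d=d,**c); cv2.imwrite("pics/w1.png",p)
print(-c['R'].T@c['t'],c['R'].round(3))
E
```

```text
2.1 [552.1 -69.3 250. ] [-4.000e-04  5.180e-02  9.987e-01  1.000e-04] 0.50541848420862 [ 0.05  0.49  0.03  1.78 -0.02  0.88  1.56]
[468.37760145 -60.67519971 379.21549251] [[ 0.103  0.995 -0.   ]
 [ 0.94  -0.098  0.326]
 [ 0.324 -0.034 -0.945]]
```

View pics/w1.png

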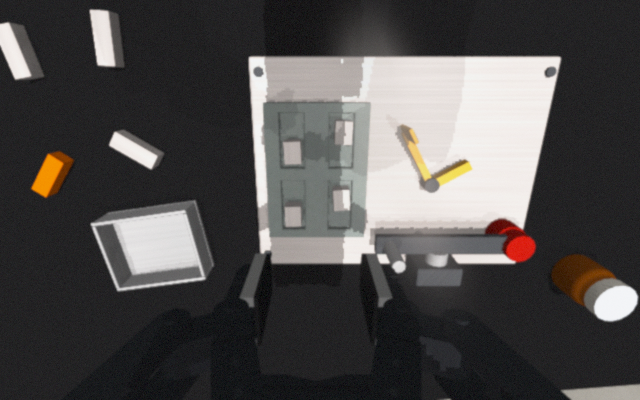

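The wrist view shows the bed at px (265–370, 100–237) with four pieces, the tray at (153,245), and bars at (20,50), (107,38) and (136,149). I'll measure these from the depth.

```bash
cat >> h.py <<'E'
def blobs(X,m,lo,hi,name,k=3):
    n,l,s,ce=cv2.connectedComponentsWithStats(m.astype(np.uint8))
    for i in range(1,n):
        if lo<s[i,4]<hi:
            P=X[l==i]; r=cv2.minAreaRect(P[:,:2].astype(np.float32)); bp=cv2.boxPoints(r)
            e=bp[1]-bp[0];f=bp[2]-bp[1];L=e if np.hypot(*e)>np.hypot(*f) else f
            print(name,"px",ce[i].round(),s[i,4],"ctr",np.round(r[0],1),"mean",P.mean(0).round(1),"dims",np.round(r[1],1),"yaw",(np.degrees(np.arctan2(L[1],L[0]))%180).round(1))
E
python3 - <<'E'
from h import *
z=np.load("w1.npz"); c={k:z[k] for k in('fx','fy','cx','cy','R','t')};X=cloud(z['d'],c);Z=X[...,2]
hsv=cv2.cvtColor(z['p'],cv2.COLOR_BGR2HSV); v=np.arange(400)[:,None]+0*Z; u=np.arange(640)+0*Z
ok=(z['d']>0)
bedreg=(u>262)&(u<372)&(v>98)&(v<240)
blobs(X,ok&bedreg&(Z>33.5)&(Z<45),40,3000,"half")
blobs(X,ok&bedreg&(Z>25)&(Z<31),300,30000,"bed")
blobs(X,ok&bedreg&(Z>17)&(Z<24.5),60,3000,"floor")
blobs(X,ok&(u<200)&(Z>13)&(Z<23)&(v<200),100,3000,"bar")
blobs(X,ok&(u<230)&(Z>29)&(Z<40)&(v>180),100,5000,"tray")
blobs(X,ok&(u>370)&(u<430)&(Z>85)&(v>220)&(v<280),5,5000,"handle")
blobs(X,ok&(Z>8)&(Z<15)&(u>240)&(u<570)&(v<260),2000,90000,"plate")
E
```

```text
half px [343. 132.] 438 ctr [516.4 -37.5] mean [516.2 -37.8  39.3] dims [18.  23.9] yaw 172.1
half px [292. 152.] 418 ctr [531.3 -91.9] mean [530.8 -91.7  39.1] dims [18.  24.4] yaw 176.5
half px [341. 199.] 373 ctr [588.  -45.5] mean [587.2 -45.5  39.2] dims [17.5 24.1] yaw 175.4
half px [293. 216.] 360 ctr [ 601.5 -100.1] mean [ 600.7 -100.    39.2] dims [17.8 24.6] yaw 176.1
bed px [316. 168.] 8753 ctr [559.5 -69.7] mean [554.4 -69.2  28.4] dims [110.2 149.1] yaw 174.0
floor px [316. 102.] 107 ctr [484.9 -62.1] mean [484.9 -62.   20.6] dims [109.5   0.2] yaw 84.1
floor px [291. 133.] 865 ctr [521.7 -92.2] mean [514.3 -91.7  21.5] dims [25.8 57.7] yaw 174.6
floor px [339. 143.] 863 ctr [527.1 -39.6] mean [530.3 -41.3  21.5] dims [25.6 57.6] yaw 174.6
floor px [293. 197.] 652 ctr [594.  -99.9] mean [585.7 -98.5  21.6] dims [25.6 56.4] yaw 173.5
floor px [338. 208.] 654 ctr [599.6 -47.4] mean [603.4 -49.1  21.5] dims [25.7 56.2] yaw 174.4
bar px [104.  38.] 1162 ctr [ 403.3 -264.9] mean [ 403.  -263.5   18.2] dims [20.  50.2] yaw 169.9
bar px [15. 52.] 1110 ctr [ 405.4 -358. ] mean [ 406.2 -355.9   17.9] dims [50.1 20.8] yaw 3.5
bar px [134. 149.] 838 ctr [ 514.5 -266.1] mean [ 514.  -265.3   18.1] dims [50.6 19. ] yaw 51.9
bar px [ 48. 175.] 811 ctr [ 532.6 -370.2] mean [ 531.9 -368.4   18. ] dims [18.9 51. ] yaw 137.3
tray px [148. 250.] 1690 ctr [ 630.  -271.5] mean [ 628.6 -272.8   33.8] dims [ 90.9 112. ] yaw 92.6
handle px [386. 268.] 661 ctr [594.6 -17.8] mean [574.3 -27.7 205.4] dims [117.1  13.7] yaw 22.4
plate px [418. 139.] 38341 ctr [565.9  20.1] mean [539.2  45.2  12.4] dims [320.4 233.8] yaw 84.1
```

Request:
{"api": "carry_out", "payload": {
  "newtons": 40,
  "steps": [
    {"wx":0,"wy":0,"wz":0,"x":-36,"y":32,"z":0,"gripper":-0.1},
    {"wx":0,"wy":0,"wz":0,"x":0,"y":0,"z":-45,"gripper":-0.1},
    {"wx":0,"wy":0,"wz":0,"x":0,"y":0,"z":-45,"gripper":-0.1},
    {"wx":0,"wy":0,"wz":0,"x":0,"y":0,"z":-45,"gripper":-0.1},
    {"wx":0,"wy":0,"wz":0,"x":0,"y":0,"z":-45,"gripper":-0.1},
    {"wx":0,"wy":0,"wz":0,"x":0,"y":0,"z":-16,"gripper":-0.1},
    {"wx":0,"wy":0,"wz":0,"x":0,"y":0,"z":-10,"gripper":-0.1},
    {"wx":0,"wy":0,"wz":0,"x":0,"y":0,"z":0,"gripper":-0.1},
    {"wx":0,"wy":0,"wz":0,"x":0,"y":0,"z":0,"gripper":-1},
    {"wx":0,"wy":0,"wz":0,"x":0,"y":0,"z":0,"gripper":-1},
    {"wx":0,"wy":0,"wz":0,"x":0,"y":0,"z":0,"gripper":-1},
    {"wx":0,"wy":0,"wz":0,"x":0,"y":0,"z":0,"gripper":-1},
    {"wx":0,"wy":0,"wz":0,"x":0,"y":0,"z":0,"gripper":-1}
  ]
}}

```text
time: 3.45
ee_pos: [517.5, -36.0, 45.6]
eef_rot: [0.001, 0.05, 0.999, 0.0]
ft_force: [-0.7, 0.4, 7.0]
grip_width: 0.193
grasp_force: 40.4
```

Request:
{"api": "carry_out", "payload": {
  "steps": [
    {"wx":0,"wy":0,"wz":0,"x":0,"y":0,"z":20,"gripper":-1},
    {"wx":0,"wy":0,"wz":0,"x":0,"y":0,"z":45,"gripper":-1},
    {"wx":0,"wy":0,"wz":0,"x":14,"y":-33,"z":30,"gripper":-1},
    {"wx":0,"wy":0,"wz":0,"x":20,"y":-45,"z":0,"gripper":-1},
    {"wx":0,"wy":0,"wz":0,"x":20,"y":-45,"z":0,"gripper":-1},
    {"wx":0,"wy":0,"wz":0,"x":20,"y":-45,"z":0,"gripper":-1},
    {"wx":0,"wy":0,"wz":0,"x":20,"y":-45,"z":-10,"gripper":-1},
    {"wx":0,"wy":0,"wz":0,"x":0,"y":-5,"z":-40,"gripper":-1},
    {"wx":0,"wy":0,"wz":0,"x":0,"y":0,"z":-30,"gripper":-1},
    {"wx":0,"wy":0,"wz":0,"x":0,"y":0,"z":-19,"gripper":-1},
    {"wx":0,"wy":0,"wz":0,"x":0,"y":0,"z":0,"gripper":-1},
    {"wx":0,"wy":0,"wz":0,"x":0,"y":0,"z":0,"gripper":-0.3},
    {"wx":0,"wy":0,"wz":0,"x":0,"y":0,"z":0,"gripper":-0.3},
    {"wx":0,"wy":0,"wz":0,"x":0,"y":0,"z":0,"gripper":-0.3},
    {"wx":0,"wy":0,"wz":0,"x":0,"y":0,"z":45,"gripper":-0.3},
    {"wx":0,"wy":0,"wz":0,"x":0,"y":0,"z":45,"gripper":-0.3}
  ]
}}

```text
time: 5.05
ee_pos: [609.6, -253.5, 131.0]
eef_rot: [-0.001, 0.05, 0.999, 0.0]
ft_force: [0.9, -0.6, 0.4]
grip_width: 0.349
grasp_force: 0.0
```

Request:
{"api": "carry_out", "payload": {
  "steps": [
    {"wx":0,"wy":0,"wz":0,"x":-20,"y":41,"z":0,"gripper":-0.1},
    {"wx":0,"wy":0,"wz":0,"x":-20,"y":41,"z":0,"gripper":-0.1},
    {"wx":0,"wy":0,"wz":0,"x":-20,"y":41,"z":0,"gripper":-0.1},
    {"wx":0,"wy":0,"wz":0,"x":-19,"y":40,"z":0,"gripper":-0.1},
    {"wx":0,"wy":0,"wz":0,"x":0,"y":0,"z":-45,"gripper":-0.1},
    {"wx":0,"wy":0,"wz":0,"x":0,"y":0,"z":-27,"gripper":-0.1},
    {"wx":0,"wy":0,"wz":0,"x":0,"y":0,"z":-12,"gripper":-0.1},
    {"wx":0,"wy":0,"wz":0,"x":0,"y":0,"z":0,"gripper":-0.1},
    {"wx":0,"wy":0,"wz":0,"x":0,"y":0,"z":0,"gripper":-1},
    {"wx":0,"wy":0,"wz":0,"x":0,"y":0,"z":0,"gripper":-1},
    {"wx":0,"wy":0,"wz":0,"x":0,"y":0,"z":0,"gripper":-1},
    {"wx":0,"wy":0,"wz":0,"x":0,"y":0,"z":0,"gripper":-1},
    {"wx":0,"wy":0,"wz":0,"x":0,"y":0,"z":25,"gripper":-1},
    {"wx":0,"wy":0,"wz":0,"x":0,"y":0,"z":45,"gripper":-1},
    {"wx":0,"wy":0,"wz":0,"x":15,"y":-40,"z":14,"gripper":-1},
    {"wx":0,"wy":0,"wz":0,"x":16,"y":-40,"z":0,"gripper":-1},
    {"wx":0,"wy":0,"wz":0,"x":16,"y":-40,"z":0,"gripper":-1},
    {"wx":0,"wy":0,"wz":0,"x":16,"y":-40,"z":0,"gripper":-1},
    {"wx":0,"wy":0,"wz":0,"x":16,"y":-36,"z":0,"gripper":-1},
    {"wx":0,"wy":0,"wz":0,"x":0,"y":0,"z":-20,"gripper":-1}
  ]
}}

```text
time: 7.05
ee_pos: [613.0, -296.3, 113.4]
eef_rot: [0.004, 0.054, 0.999, -0.004]
ft_force: [0.3, -0.3, 0.5]
grip_width: 0.191
grasp_force: 39.1
```

Request:
{"api": "carry_out", "payload": {
  "steps": [
    {"wx":0,"wy":0,"wz":0,"x":0,"y":0,"z":-45,"gripper":-1},
    {"wx":0,"wy":0,"wz":0,"x":0,"y":0,"z":-25,"gripper":-1},
    {"wx":0,"wy":0,"wz":0,"x":0,"y":0,"z":0,"gripper":-1},
    {"wx":0,"wy":0,"wz":0,"x":0,"y":0,"z":0,"gripper":-0.3},
    {"wx":0,"wy":0,"wz":0,"x":0,"y":0,"z":0,"gripper":-0.3},
    {"wx":0,"wy":0,"wz":0,"x":0,"y":0,"z":0,"gripper":-0.3},
    {"wx":0,"wy":0,"wz":0,"x":0,"y":0,"z":45,"gripper":-0.3},
    {"wx":0,"wy":0,"wz":0,"x":0,"y":0,"z":45,"gripper":-0.3},
    {"wx":0,"wy":0,"wz":0,"x":-4,"y":45,"z":0,"gripper":-0.1},
    {"wx":0,"wy":0,"wz":0,"x":-4,"y":45,"z":0,"gripper":-0.1},
    {"wx":0,"wy":0,"wz":0,"x":-4,"y":45,"z":0,"gripper":-0.1},
    {"wx":0,"wy":0,"wz":0,"x":-4,"y":45,"z":0,"gripper":-0.1},
    {"wx":0,"wy":0,"wz":0,"x":-3,"y":40,"z":0,"gripper":-0.1},
    {"wx":0,"wy":0,"wz":0,"x":-3,"y":23,"z":0,"gripper":-0.1},
    {"wx":0,"wy":0,"wz":0,"x":0,"y":0,"z":0,"gripper":-0.1},
    {"wx":0,"wy":0,"wz":0,"x":0,"y":0,"z":-45,"gripper":-0.1},
    {"wx":0,"wy":0,"wz":0,"x":0,"y":0,"z":-27,"gripper":-0.1},
    {"wx":0,"wy":0,"wz":0,"x":0,"y":0,"z":-12,"gripper":-0.1},
    {"wx":0,"wy":0,"wz":0,"x":0,"y":0,"z":0,"gripper":-0.1},
    {"wx":0,"wy":0,"wz":0,"x":0,"y":0,"z":0,"gripper":-1}
  ]
}}

```text
time: 9.05
ee_pos: [589.4, -44.6, 47.5]
eef_rot: [0.001, 0.051, 0.999, -0.0]
ft_force: [0.3, -0.4, -0.6]
grip_width: 0.292
grasp_force: 0.0
```

Request:
{"api": "carry_out", "payload": {
  "steps": [
    {"wx":0,"wy":0,"wz":0,"x":0,"y":0,"z":0,"gripper":-1},
    {"wx":0,"wy":0,"wz":0,"x":0,"y":0,"z":0,"gripper":-1},
    {"wx":0,"wy":0,"wz":0,"x":0,"y":0,"z":0,"gripper":-1},
    {"wx":0,"wy":0,"wz":0,"x":0,"y":0,"z":25,"gripper":-1},
    {"wx":0,"wy":0,"wz":0,"x":0,"y":0,"z":45,"gripper":-1},
    {"wx":0,"wy":0,"wz":0,"x":10,"y":-35,"z":14,"gripper":-1},
    {"wx":0,"wy":0,"wz":0,"x":10,"y":-35,"z":0,"gripper":-1},
    {"wx":0,"wy":0,"wz":0,"x":10,"y":-40,"z":0,"gripper":-1},
    {"wx":0,"wy":0,"wz":0,"x":10,"y":-40,"z":0,"gripper":-1},
    {"wx":0,"wy":0,"wz":0,"x":10,"y":-30,"z":0,"gripper":-1},
    {"wx":0,"wy":0,"wz":0,"x":10,"y":-30,"z":0,"gripper":-1},
    {"wx":0,"wy":0,"wz":0,"x":0,"y":0,"z":-30,"gripper":-1},
    {"wx":0,"wy":0,"wz":0,"x":0,"y":0,"z":-40,"gripper":-1},
    {"wx":0,"wy":0,"wz":0,"x":0,"y":0,"z":-20,"gripper":-1},
    {"wx":0,"wy":0,"wz":0,"x":0,"y":0,"z":0,"gripper":-1}
  ]
}}

```text
time: 10.55
ee_pos: [645.6, -252.8, 37.0]
eef_rot: [-0.003, 0.05, 0.999, 0.001]
ft_force: [-0.8, 0.0, -0.2]
grip_width: 0.193
grasp_force: 39.2
```

Request:
{"api": "carry_out", "payload": {
  "steps": [
    {"wx":0,"wy":0,"wz":0,"x":0,"y":0,"z":0,"gripper":-0.3},
    {"wx":0,"wy":0,"wz":0,"x":0,"y":0,"z":0,"gripper":-0.3},
    {"wx":0,"wy":0,"wz":0,"x":0,"y":0,"z":0,"gripper":-0.3},
    {"wx":0,"wy":0,"wz":0,"x":0,"y":0,"z":45,"gripper":-0.3},
    {"wx":0,"wy":0,"wz":0,"x":0,"y":0,"z":45,"gripper":-0.3},
    {"wx":0,"wy":0,"wz":0,"x":-12,"y":42,"z":0,"gripper":-0.1},
    {"wx":0,"wy":0,"wz":0,"x":-12,"y":42,"z":0,"gripper":-0.1},
    {"wx":0,"wy":0,"wz":0,"x":-12,"y":42,"z":0,"gripper":-0.1},
    {"wx":0,"wy":0,"wz":0,"x":-11,"y":29,"z":0,"gripper":-0.1},
    {"wx":0,"wy":0,"wz":0,"x":0,"y":0,"z":0,"gripper":-0.1},
    {"wx":0,"wy":0,"wz":0,"x":0,"y":0,"z":-45,"gripper":-0.1},
    {"wx":0,"wy":0,"wz":0,"x":0,"y":0,"z":-27,"gripper":-0.1},
    {"wx":0,"wy":0,"wz":0,"x":0,"y":0,"z":-12,"gripper":-0.1},
    {"wx":0,"wy":0,"wz":0,"x":0,"y":0,"z":0,"gripper":-0.1},
    {"wx":0,"wy":0,"wz":0,"x":0,"y":0,"z":0,"gripper":-1},
    {"wx":0,"wy":0,"wz":0,"x":0,"y":0,"z":0,"gripper":-1},
    {"wx":0,"wy":0,"wz":0,"x":0,"y":0,"z":0,"gripper":-1},
    {"wx":0,"wy":0,"wz":0,"x":0,"y":0,"z":0,"gripper":-1},
    {"wx":0,"wy":0,"wz":0,"x":0,"y":0,"z":25,"gripper":-1},
    {"wx":0,"wy":0,"wz":0,"x":0,"y":0,"z":45,"gripper":-1}
  ]
}}

```text
time: 12.55
ee_pos: [598.9, -98.4, 114.7]
eef_rot: [-0.003, 0.05, 0.999, 0.0]
ft_force: [-0.8, 0.5, -0.7]
grip_width: 0.194
grasp_force: 39.3
```

Request:
{"api": "carry_out", "payload": {
  "steps": [
    {"wx":0,"wy":0,"wz":0,"x":7,"y":-40,"z":14,"gripper":-1},
    {"wx":0,"wy":0,"wz":0,"x":10,"y":-40,"z":0,"gripper":-1},
    {"wx":0,"wy":0,"wz":0,"x":10,"y":-40,"z":0,"gripper":-1},
    {"wx":0,"wy":0,"wz":0,"x":10,"y":-40,"z":0,"gripper":-1},
    {"wx":0,"wy":0,"wz":0,"x":10,"y":-28,"z":0,"gripper":-1},
    {"wx":0,"wy":0,"wz":0,"x":0,"y":0,"z":-30,"gripper":-1},
    {"wx":0,"wy":0,"wz":0,"x":0,"y":0,"z":-40,"gripper":-1},
    {"wx":0,"wy":0,"wz":0,"x":0,"y":0,"z":-20,"gripper":-1},
    {"wx":0,"wy":0,"wz":0,"x":0,"y":0,"z":0,"gripper":-1},
    {"wx":0,"wy":0,"wz":0,"x":0,"y":0,"z":0,"gripper":-0.3},
    {"wx":0,"wy":0,"wz":0,"x":0,"y":0,"z":0,"gripper":-0.3},
    {"wx":0,"wy":0,"wz":0,"x":0,"y":0,"z":0,"gripper":-0.3},
    {"wx":0,"wy":0,"wz":0,"x":0,"y":0,"z":45,"gripper":-0.3},
    {"wx":0,"wy":0,"wz":0,"x":0,"y":0,"z":45,"gripper":-0.1},
    {"wx":0,"wy":0,"wz":0,"x":-42,"y":0,"z":20,"gripper":-0.1},
    {"wx":0,"wy":0,"wz":0,"x":-42,"y":0,"z":20,"gripper":-0.1},
    {"wx":0,"wy":0,"wz":0,"x":-42,"y":0,"z":20,"gripper":-0.1},
    {"wx":0,"wy":0,"wz":0,"x":-42,"y":0,"z":20,"gripper":-0.1},
    {"wx":0,"wy":0,"wz":0,"x":0,"y":0,"z":0,"gripper":-0.1},
    {"wx":0,"wy":0,"wz":0,"x":0,"y":0,"z":0,"gripper":-0.1}
  ]
}}

```text
time: 14.55
ee_pos: [480.7, -287.7, 212.5]
eef_rot: [0.002, 0.051, 0.999, -0.001]
ft_force: [0.6, -0.0, -0.2]
grip_width: 0.451
grasp_force: 0.0
```

```bash
python3 - <<'E'
from h import *
s=arm.state(); print(s['time'],s['ee_pos'].round(1),s['q'].round(2))
p,d,c=snap("wrist"); np.savez("w2.npz",p=p,d=d,**c); cv2.imwrite("pics/w2.png",p)
X=cloud(d,c);Z=X[...,2];ok=d>0
hsv=cv2.cvtColor(p,cv2.COLOR_BGR2HSV)
wh=ok&(hsv[...,1]<70)&(X[...,1]<-130)&(X[...,0]<690)
blobs(X,wh&(Z>13)&(Z<30)&(hsv[...,2]>110),80,3000,"obj")
E
```

```text
14.55 [ 480.7 -287.7  212.5] [ 0.51  0.54 -0.03  1.81  0.02  0.79  1.94]
obj px [332.  88.] 1112 ctr [ 403.3 -265. ] mean [ 402.6 -265.    18.5] dims [18.1 49.9] yaw 170.5
obj px [233. 101.] 1106 ctr [ 405.2 -358.3] mean [ 404.6 -358.    18.3] dims [49.9 18.3] yaw 3.8
obj px [340. 202.] 799 ctr [ 514.6 -266.2] mean [ 514.  -266.7   18.4] dims [50.3 18.1] yaw 51.3
obj px [352. 282.] 94 ctr [ 607.8 -260.5] mean [ 608.  -260.6   21.7] dims [ 4.9 22.8] yaw 175.9
obj px [329. 284.] 269 ctr [ 607.7 -286.7] mean [ 608.2 -286.5   22.3] dims [16.9 23.2] yaw 175.0
obj px [355. 309.] 134 ctr [ 645.5 -258.6] mean [ 644.8 -259.6   21.5] dims [ 8.3 24.5] yaw 175.5
obj px [332. 311.] 286 ctr [ 646.  -286.6] mean [ 645.  -286.3   21.9] dims [17.7 23.9] yaw 173.8
```

View pics/w2.png

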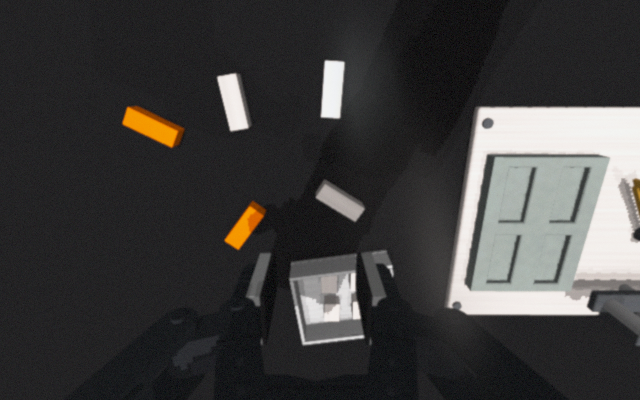

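All four pieces lie in the tray, around px (330,300). The white bars are at (332,88), (233,101) and (340,202), and the orange decoys at (153,126) and (245,226). First bar is the one at (340,202).

Request:
{"api": "carry_out", "payload": {
  "steps": [
    {"wx":0,"wy":0,"wz":-8.2,"x":10,"y":6,"z":-10,"gripper":-0.1},
    {"wx":0,"wy":0,"wz":-8.2,"x":10,"y":6,"z":-10,"gripper":-0.1},
    {"wx":0,"wy":0,"wz":-8.2,"x":10,"y":6,"z":-10,"gripper":-0.1},
    {"wx":0,"wy":0,"wz":-8.2,"x":4,"y":4,"z":-10,"gripper":-0.1},
    {"wx":0,"wy":0,"wz":-8.2,"x":0,"y":0,"z":-10,"gripper":-0.1},
    {"wx":0,"wy":0,"wz":-8.2,"x":0,"y":0,"z":-10,"gripper":-0.1},
    {"wx":0,"wy":0,"wz":-8.2,"x":0,"y":0,"z":-10,"gripper":-0.1},
    {"wx":0,"wy":0,"wz":-8.2,"x":0,"y":0,"z":-10,"gripper":-0.1},
    {"wx":0,"wy":0,"wz":-8.2,"x":0,"y":0,"z":-10,"gripper":-0.1},
    {"wx":0,"wy":0,"wz":-8.2,"x":0,"y":0,"z":-10,"gripper":-0.1},
    {"wx":0,"wy":0,"wz":-8.2,"x":0,"y":0,"z":0,"gripper":-0.1},
    {"wx":0,"wy":0,"wz":-8.2,"x":0,"y":0,"z":0,"gripper":-0.1},
    {"wx":0,"wy":0,"wz":-8.2,"x":0,"y":0,"z":0,"gripper":-0.1},
    {"wx":0,"wy":0,"wz":-8.2,"x":0,"y":0,"z":0,"gripper":-0.1},
    {"wx":0,"wy":0,"wz":-7.9,"x":0,"y":0,"z":0,"gripper":-0.1},
    {"wx":0,"wy":0,"wz":0,"x":0,"y":0,"z":0,"gripper":-0.1}
  ]
}}

```text
time: 16.2
ee_pos: [515.8, -263.9, 109.3]
eef_rot: [0.0, 0.9, 0.436, -0.0]
ft_force: [0.0, 0.1, 0.4]
grip_width: 0.452
grasp_force: 0.0
```

Request:
{"api": "carry_out", "payload": {
  "steps": [
    {"wx":0,"wy":0,"wz":0,"x":0,"y":0,"z":-45,"gripper":-0.1},
    {"wx":0,"wy":0,"wz":0,"x":0,"y":0,"z":-28,"gripper":-0.1},
    {"wx":0,"wy":0,"wz":0,"x":0,"y":0,"z":-12,"gripper":-0.1},
    {"wx":0,"wy":0,"wz":0,"x":0,"y":0,"z":0,"gripper":-0.1},
    {"wx":0,"wy":0,"wz":0,"x":0,"y":0,"z":0,"gripper":-1},
    {"wx":0,"wy":0,"wz":0,"x":0,"y":0,"z":0,"gripper":-1},
    {"wx":0,"wy":0,"wz":0,"x":0,"y":0,"z":0,"gripper":-1},
    {"wx":0,"wy":0,"wz":0,"x":0,"y":0,"z":0,"gripper":-1},
    {"wx":0,"wy":0,"wz":0,"x":0,"y":0,"z":25,"gripper":-1},
    {"wx":0,"wy":0,"wz":0,"x":0,"y":0,"z":40,"gripper":-1},
    {"wx":0,"wy":0,"wz":-8.2,"x":0,"y":0,"z":40,"gripper":-1},
    {"wx":0,"wy":0,"wz":-8.2,"x":10,"y":25,"z":0,"gripper":-1},
    {"wx":0,"wy":0,"wz":-8.2,"x":10,"y":25,"z":0,"gripper":-1},
    {"wx":0,"wy":0,"wz":-8.2,"x":15,"y":30,"z":0,"gripper":-1},
    {"wx":0,"wy":0,"wz":-8.2,"x":15,"y":30,"z":0,"gripper":-1},
    {"wx":0,"wy":0,"wz":-8.2,"x":15,"y":30,"z":0,"gripper":-1},
    {"wx":0,"wy":0,"wz":-8.2,"x":15,"y":28,"z":0,"gripper":-1},
    {"wx":0,"wy":0,"wz":0,"x":0,"y":0,"z":0,"gripper":-1}
  ]
}}

```text
time: 18.0
ee_pos: [596.7, -90.1, 129.4]
eef_rot: [-0.002, 0.999, -0.048, 0.0]
ft_force: [-0.4, 1.4, -0.6]
grip_width: 0.193
grasp_force: 39.6
```

Request:
{"api": "carry_out", "payload": {
  "steps": [
    {"wx":0,"wy":0,"wz":0,"x":0,"y":-1.5,"z":0,"gripper":-1},
    {"wx":0,"wy":0,"wz":0,"x":0,"y":0,"z":-30,"gripper":-1},
    {"wx":0,"wy":0,"wz":0,"x":0,"y":0,"z":-25,"gripper":-1},
    {"wx":0,"wy":0,"wz":0,"x":0,"y":0,"z":0,"gripper":-1},
    {"wx":0,"wy":0,"wz":0,"x":0,"y":0,"z":0,"gripper":-1}
  ]
}}

```text
time: 18.5
ee_pos: [593.9, -100.0, 76.0]
eef_rot: [0.0, 0.999, -0.052, -0.0]
ft_force: [0.4, -0.2, 0.0]
grip_width: 0.195
grasp_force: 39.6
```

Request:
{"api": "carry_out", "payload": {
  "steps": [
    {"wx":0,"wy":0,"wz":0,"x":0,"y":0,"z":-12,"gripper":-1},
    {"wx":0,"wy":0,"wz":0,"x":0,"y":0,"z":-9,"gripper":-1},
    {"wx":0,"wy":0,"wz":0,"x":0,"y":0,"z":-7.5,"gripper":-1},
    {"wx":0,"wy":0,"wz":0,"x":0,"y":0,"z":0,"gripper":-1},
    {"wx":0,"wy":0,"wz":0,"x":0,"y":0,"z":0,"gripper":-1}
  ]
}}

```text
time: 19.0
ee_pos: [594.5, -98.5, 47.0]
eef_rot: [0.0, 0.999, -0.051, 0.0]
ft_force: [-1.2, 0.4, 3.9]
grip_width: 0.193
grasp_force: 41.8
```

Request:
{"api": "carry_out", "payload": {
  "steps": [
    {"wx":0,"wy":0,"wz":0,"x":0,"y":0,"z":0,"gripper":-0.3},
    {"wx":0,"wy":0,"wz":0,"x":0,"y":0,"z":0,"gripper":-0.3},
    {"wx":0,"wy":0,"wz":0,"x":0,"y":0,"z":0,"gripper":-0.3},
    {"wx":0,"wy":0,"wz":0,"x":0,"y":0,"z":40,"gripper":-0.3},
    {"wx":0,"wy":0,"wz":0,"x":0,"y":0,"z":43,"gripper":-0.1},
    {"wx":0,"wy":0,"wz":-3.5,"x":-31,"y":-33,"z":0,"gripper":-0.1},
    {"wx":0,"wy":0,"wz":0,"x":-32,"y":-33,"z":0,"gripper":-0.1},
    {"wx":0,"wy":0,"wz":0,"x":-32,"y":-33,"z":0,"gripper":-0.1},
    {"wx":0,"wy":0,"wz":0,"x":-32,"y":-33,"z":0,"gripper":-0.1},
    {"wx":0,"wy":0,"wz":0,"x":-32,"y":-33,"z":0,"gripper":-0.1},
    {"wx":0,"wy":0,"wz":0,"x":-31.5,"y":0,"z":0,"gripper":-0.1},
    {"wx":0,"wy":0,"wz":0,"x":0,"y":0,"z":0,"gripper":-0.1},
    {"wx":0,"wy":0,"wz":0,"x":0,"y":0,"z":-45,"gripper":-0.1},
    {"wx":0,"wy":0,"wz":0,"x":0,"y":0,"z":-20,"gripper":-0.1},
    {"wx":0,"wy":0,"wz":0,"x":0,"y":0,"z":0,"gripper":-0.1}
  ]
}}

```text
time: 20.5
ee_pos: [403.3, -262.0, 62.9]
eef_rot: [-0.001, 0.997, -0.081, -0.002]
ft_force: [0.7, 0.8, 0.6]
grip_width: 0.448
grasp_force: 0.0
```

```bash
python3 - <<'E'
from h import *
s=arm.state(); print(s['time'],s['ee_pos'].round(1),s['q'].round(2))
p,d,c=snap("top")
X=cloud(d,c);Z=X[...,2];ok=d>0
hsv=cv2.cvtColor(p,cv2.COLOR_BGR2HSV)
wh=ok&(hsv[...,1]<70)&(X[...,1]<-20)&(X[...,1]>-450)&(X[...,0]<690)
blobs(X,wh&(Z>13)&(Z<24)&(hsv[...,2]>130),60,400,"obj")
blobs(X,wh&(Z>34)&(Z<45)&(X[...,1]>-130),20,400,"pocketed")
E
```

```text
20.5 [ 403.3 -262.    62.9] [ 0.1   0.82  0.66  2.13 -1.02  0.55 -0.2 ]
obj px [329. 159.] 165 ctr [604.9 -45.3] mean [604.7 -47.5  20.4] dims [30.6 64.2] yaw 166.8
obj px [420. 158.] 63 ctr [ 609.7 -286. ] mean [ 610.  -286.1   20.4] dims [18.4 23.9] yaw 178.3
obj px [326. 188.] 134 ctr [527.4 -39.5] mean [526.4 -39.7  20. ] dims [52.7 21.1] yaw 0.3
obj px [346. 188.] 91 ctr [529.4 -92.2] mean [529.3 -93.1  20.3] dims [19.8 37.9] yaw 172.8
pocketed px [349. 162.] 134 ctr [595.1 -98.9] mean [594.9 -98.7  39.1] dims [17.9 49.9] yaw 173.9
```

```bash
python3 - <<'E'
from h import *
p,d,c=snap("wrist"); X=cloud(d,c);Z=X[...,2];ok=d>0
hsv=cv2.cvtColor(p,cv2.COLOR_BGR2HSV)
blobs(X,ok&(hsv[...,1]<70)&(Z>13)&(Z<24)&(hsv[...,2]>70)&(X[...,0]<480),80,9000,"w")
p,d,c=snap("top");cv2.imwrite("pics/t3.png",np.hstack([cv2.resize(p[140:280,380:500],None,fx=3.3,fy=3.3),cv2.resize(arm.snapshot("wrist")[0],(640,400))[:, :400].repeat(1,0)[:400].copy() if 0 else cv2.copyMakeBorder(cv2.resize(arm.snapshot("wrist")[0],(400,250)),0,212,0,0,0)]))
E
```

```text
w px [480. 207.] 2964 ctr [ 405.7 -358. ] mean [ 407.7 -357.1   18.2] dims [50.8 18.5] yaw 3.8
w px [ 53. 202.] 322 ctr [ 448.3 -117.5] mean [ 449.1 -118.9   15.1] dims [12.7 14.9] yaw 101.1
w px [319. 235.] 2484 ctr [ 403.9 -265.1] mean [ 405.7 -265.2   18.5] dims [17.8 50.5] yaw 170.1
```

View pics/t3.png

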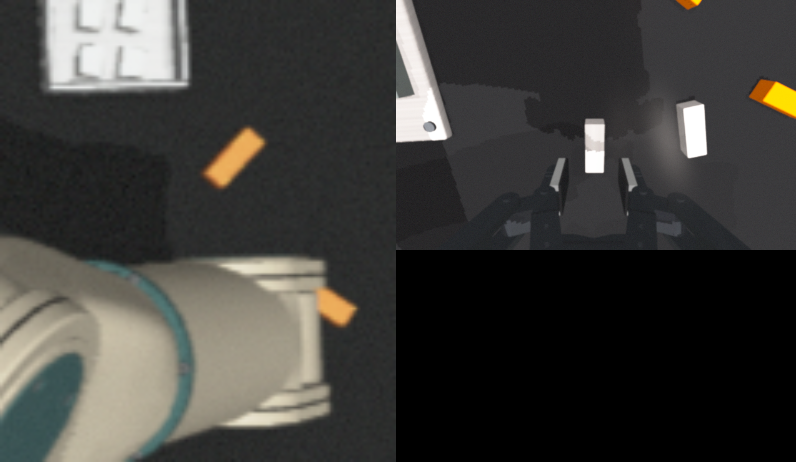

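The bar is between the open fingers at crop px (595,145), and the other white bar is at (690,130), where I measured it earlier. Gripping.

Request:
{"api": "carry_out", "payload": {
  "steps": [
    {"wx":0,"wy":0,"wz":0,"x":0,"y":0,"z":-27,"gripper":-0.1},
    {"wx":0,"wy":0,"wz":0,"x":0,"y":0,"z":-12.5,"gripper":-0.1},
    {"wx":0,"wy":0,"wz":0,"x":0,"y":0,"z":0,"gripper":-0.1},
    {"wx":0,"wy":0,"wz":0,"x":0,"y":0,"z":0,"gripper":-1},
    {"wx":0,"wy":0,"wz":0,"x":0,"y":0,"z":0,"gripper":-1},
    {"wx":0,"wy":0,"wz":0,"x":0,"y":0,"z":0,"gripper":-1},
    {"wx":0,"wy":0,"wz":0,"x":0,"y":0,"z":0,"gripper":-1},
    {"wx":0,"wy":0,"wz":0,"x":0,"y":0,"z":25,"gripper":-1},
    {"wx":0,"wy":0,"wz":0,"x":0,"y":0,"z":40,"gripper":-1},
    {"wx":0,"wy":0,"wz":3.5,"x":0,"y":0,"z":40,"gripper":-1},
    {"wx":0,"wy":0,"wz":0,"x":28,"y":31,"z":0,"gripper":-1},
    {"wx":0,"wy":0,"wz":0,"x":28,"y":31,"z":0,"gripper":-1},
    {"wx":0,"wy":0,"wz":0,"x":28,"y":31,"z":0,"gripper":-1},
    {"wx":0,"wy":0,"wz":0,"x":28,"y":31,"z":0,"gripper":-1},
    {"wx":0,"wy":0,"wz":0,"x":28,"y":31,"z":0,"gripper":-1},
    {"wx":0,"wy":0,"wz":0,"x":28,"y":31,"z":0,"gripper":-1},
    {"wx":0,"wy":0,"wz":0,"x":27,"y":31.5,"z":0,"gripper":-1},
    {"wx":0,"wy":0,"wz":0,"x":0,"y":0,"z":0,"gripper":-1},
    {"wx":0,"wy":0,"wz":0,"x":0,"y":0,"z":-30,"gripper":-1},
    {"wx":0,"wy":0,"wz":0,"x":0,"y":0,"z":-20,"gripper":-1}
  ]
}}

```text
time: 22.7
ee_pos: [598.6, -45.3, 79.9]
eef_rot: [0.0, 0.999, -0.05, -0.0]
ft_force: [-0.5, 0.6, -1.4]
grip_width: 0.194
grasp_force: 39.4
```

Request:
{"api": "carry_out", "payload": {
  "steps": [
    {"wx":0,"wy":0,"wz":0,"x":0,"y":0,"z":0,"gripper":-1},
    {"wx":0,"wy":0,"wz":0,"x":0,"y":0,"z":0,"gripper":-1}
  ]
}}

```text
time: 22.9
ee_pos: [598.7, -46.3, 80.9]
eef_rot: [0.0, 0.999, -0.051, -0.0]
ft_force: [0.1, -0.9, -0.3]
grip_width: 0.191
grasp_force: 39.4
```

Request:
{"api": "carry_out", "payload": {
  "steps": [
    {"wx":0,"wy":0,"wz":0,"x":0,"y":0,"z":-15,"gripper":-1},
    {"wx":0,"wy":0,"wz":0,"x":0,"y":0,"z":-11,"gripper":-1},
    {"wx":0,"wy":0,"wz":0,"x":0,"y":0,"z":-7.5,"gripper":-1},
    {"wx":0,"wy":0,"wz":0,"x":0,"y":0,"z":0,"gripper":-1},
    {"wx":0,"wy":0,"wz":0,"x":0,"y":0,"z":0,"gripper":-0.3},
    {"wx":0,"wy":0,"wz":0,"x":0,"y":0,"z":0,"gripper":-0.3},
    {"wx":0,"wy":0,"wz":0,"x":0,"y":0,"z":0,"gripper":-0.3},
    {"wx":0,"wy":0,"wz":0,"x":0,"y":0,"z":40,"gripper":-0.3},
    {"wx":0,"wy":0,"wz":0,"x":0,"y":0,"z":43.5,"gripper":-0.1},
    {"wx":0,"wy":0,"wz":4.9,"x":-24,"y":-38,"z":0,"gripper":-0.1},
    {"wx":0,"wy":0,"wz":4.8,"x":-24,"y":-39,"z":0,"gripper":-0.1},
    {"wx":0,"wy":0,"wz":0,"x":-24,"y":-39,"z":0,"gripper":-0.1},
    {"wx":0,"wy":0,"wz":0,"x":-24,"y":-39,"z":0,"gripper":-0.1},
    {"wx":0,"wy":0,"wz":0,"x":-24,"y":-39,"z":0,"gripper":-0.1},
    {"wx":0,"wy":0,"wz":0,"x":-24,"y":-39,"z":0,"gripper":-0.1},
    {"wx":0,"wy":0,"wz":0,"x":-24,"y":-39,"z":0,"gripper":-0.1},
    {"wx":0,"wy":0,"wz":0,"x":-25,"y":-39,"z":0,"gripper":-0.1},
    {"wx":0,"wy":0,"wz":0,"x":0,"y":0,"z":0,"gripper":-0.1},
    {"wx":0,"wy":0,"wz":0,"x":0,"y":0,"z":-45,"gripper":-0.1},
    {"wx":0,"wy":0,"wz":0,"x":0,"y":0,"z":0,"gripper":-0.1}
  ]
}}

```text
time: 24.9
ee_pos: [404.0, -354.1, 81.9]
eef_rot: [-0.003, 0.999, 0.033, -0.002]
ft_force: [0.2, 1.4, 0.5]
grip_width: 0.453
grasp_force: 0.0
```

```bash
python3 - <<'E'
from h import *
s=arm.state(); print(s['time'],s['ee_pos'].round(1),s['eef_rot'].round(3),s['q'].round(2))
p,d,c=snap("wrist"); X=cloud(d,c);Z=X[...,2];ok=d>0
hsv=cv2.cvtColor(p,cv2.COLOR_BGR2HSV)
blobs(X,ok&(hsv[...,1]<70)&(Z>13)&(Z<24)&(hsv[...,2]>70)&(X[...,0]<480),80,9000,"w")
p,d,c=snap("top"); X=cloud(d,c);Z=X[...,2];ok=d>0
blobs(X,ok&(Z>34)&(Z<45)&(X[...,1]>-130)&(X[...,1]<-20)&(X[...,0]<640)&(X[...,0]>480),20,400,"pocketed")
E
```

```text
24.9 [ 404.  -354.1   81.9] [-0.003  0.999  0.033 -0.002] [ 0.28  0.81  0.62  1.97 -0.8   0.63 -0.07]
w px [323. 221.] 2128 ctr [ 406.1 -358.4] mean [ 407.6 -358.1   18.5] dims [50.  17.7] yaw 3.4
pocketed px [329. 160.] 129 ctr [600.  -46.7] mean [599.  -46.5  39. ] dims [17.8 50.2] yaw 173.8
pocketed px [349. 162.] 131 ctr [595.8 -98.9] mean [595.3 -98.7  38.8] dims [17.9 50.7] yaw 174.5
```

Request:
{"api": "carry_out", "payload": {
  "steps": [
    {"wx":0,"wy":0,"wz":0,"x":0,"y":0,"z":-35,"gripper":-0.1},
    {"wx":0,"wy":0,"wz":0,"x":0,"y":0,"z":-15,"gripper":-0.1},
    {"wx":0,"wy":0,"wz":0,"x":0,"y":0,"z":-10,"gripper":-0.1},
    {"wx":0,"wy":0,"wz":0,"x":0,"y":0,"z":0,"gripper":-0.1},
    {"wx":0,"wy":0,"wz":0,"x":0,"y":0,"z":0,"gripper":-1},
    {"wx":0,"wy":0,"wz":0,"x":0,"y":0,"z":0,"gripper":-1},
    {"wx":0,"wy":0,"wz":0,"x":0,"y":0,"z":0,"gripper":-1},
    {"wx":0,"wy":0,"wz":0,"x":0,"y":0,"z":0,"gripper":-1},
    {"wx":0,"wy":0,"wz":0,"x":0,"y":0,"z":25,"gripper":-1},
    {"wx":0,"wy":0,"wz":0,"x":0,"y":0,"z":40,"gripper":-1},
    {"wx":0,"wy":0,"wz":-4.9,"x":0,"y":0,"z":40,"gripper":-1},
    {"wx":0,"wy":0,"wz":-4.8,"x":17,"y":38,"z":0,"gripper":-1},
    {"wx":0,"wy":0,"wz":0,"x":17,"y":38,"z":0,"gripper":-1},
    {"wx":0,"wy":0,"wz":0,"x":17,"y":38,"z":0,"gripper":-1},
    {"wx":0,"wy":0,"wz":0,"x":17,"y":38,"z":0,"gripper":-1},
    {"wx":0,"wy":0,"wz":0,"x":17,"y":38,"z":0,"gripper":-1},
    {"wx":0,"wy":0,"wz":0,"x":17,"y":38,"z":0,"gripper":-1},
    {"wx":0,"wy":0,"wz":0,"x":14,"y":38,"z":0,"gripper":-1},
    {"wx":0,"wy":0,"wz":0,"x":0,"y":0,"z":-30,"gripper":-1},
    {"wx":0,"wy":0,"wz":0,"x":0,"y":0,"z":-20,"gripper":-1}
  ]
}}

```text
time: 27.0
ee_pos: [522.5, -88.1, 79.5]
eef_rot: [-0.0, 0.999, -0.049, 0.0]
ft_force: [-0.7, -1.1, -0.2]
grip_width: 0.198
grasp_force: 39.2
```

Request:
{"api": "carry_out", "payload": {
  "steps": [
    {"wx":0,"wy":0,"wz":0,"x":0,"y":0,"z":0,"gripper":-1},
    {"wx":0,"wy":0,"wz":0,"x":0,"y":0,"z":0,"gripper":-1}
  ]
}}

```text
time: 27.2
ee_pos: [521.8, -91.3, 80.8]
eef_rot: [0.0, 0.999, -0.052, -0.0]
ft_force: [0.7, 0.4, 0.5]
grip_width: 0.193
grasp_force: 39.2
```

Request:
{"api": "carry_out", "payload": {
  "steps": [
    {"wx":0,"wy":0,"wz":0,"x":0,"y":0,"z":-15,"gripper":-1},
    {"wx":0,"wy":0,"wz":0,"x":0,"y":0,"z":-11,"gripper":-1},
    {"wx":0,"wy":0,"wz":0,"x":0,"y":0,"z":-7.5,"gripper":-1},
    {"wx":0,"wy":0,"wz":0,"x":0,"y":0,"z":0,"gripper":-1},
    {"wx":0,"wy":0,"wz":0,"x":0,"y":0,"z":0,"gripper":-0.3},
    {"wx":0,"wy":0,"wz":0,"x":0,"y":0,"z":0,"gripper":-0.3},
    {"wx":0,"wy":0,"wz":0,"x":0,"y":0,"z":0,"gripper":-0.3},
    {"wx":0,"wy":0,"wz":0,"x":0,"y":0,"z":40,"gripper":-0.3},
    {"wx":0,"wy":0,"wz":0,"x":0,"y":0,"z":43.5,"gripper":-0.1},
    {"wx":0,"wy":0,"wz":0,"x":24,"y":30,"z":24,"gripper":-0.1},
    {"wx":0,"wy":0,"wz":0,"x":24,"y":30,"z":24,"gripper":-0.1},
    {"wx":0,"wy":0,"wz":0,"x":24,"y":30,"z":24,"gripper":-0.1},
    {"wx":0,"wy":0,"wz":0,"x":24,"y":30,"z":24,"gripper":-0.1},
    {"wx":0,"wy":0,"wz":0,"x":22,"y":32,"z":24,"gripper":-0.1},
    {"wx":0,"wy":0,"wz":0,"x":0,"y":0,"z":0,"gripper":-0.1},
    {"wx":0,"wy":0,"wz":0,"x":0,"y":0,"z":0,"gripper":-0.1},
    {"wx":0,"wy":0,"wz":0,"x":0,"y":0,"z":0,"gripper":-0.1}
  ]
}}

```text
time: 28.9
ee_pos: [638.8, 60.0, 249.7]
eef_rot: [0.0, 0.999, -0.052, -0.001]
ft_force: [0.2, -0.0, -0.3]
grip_width: 0.452
grasp_force: 0.0
```

```bash
python3 - <<'E'
from h import *
s=arm.state(); print(s['time'],s['ee_pos'].round(1),s['q'].round(2))
p,d,c=snap("wrist"); np.savez("w3.npz",p=p,d=d,**c); cv2.imwrite("pics/w3.png",p)
X=cloud(d,c);Z=X[...,2];ok=d>0; hsv=cv2.cvtColor(p,cv2.COLOR_BGR2HSV)
R=ok&(X[...,0]>470)&(X[...,0]<720)&(X[...,1]>-140)&(X[...,1]<200)
blobs(X,R&(Z>34)&(Z<42)&(X[...,1]<-22)&(X[...,0]<640),40,4000,"pocketed")
blobs(X,R&(Z>88)&(Z<100),5,3000,"handle")
red=R&((hsv[...,0]<8)|(hsv[...,0]>172))&(hsv[...,1]>150)
n,l,st,ce=cv2.connectedComponentsWithStats(red.astype(np.uint8)); i=1+st[1:,4].argmax(); zt=np.percentile(Z[l==i],90); print("redtop",zt)
blobs(X,(l==i)&(Z>zt-4),20,5000,"pivot")
blobs(X,R&(hsv[...,0]>18)&(hsv[...,0]<35)&(hsv[...,1]>100)&(Z>15),20,5000,"catch")
blobs(X,R&(Z>8)&(Z<15),2000,90000,"plate")
E
```

```text
28.9 [638.8  60.  249.7] [-0.64  0.79  0.95  1.55 -0.68  1.16 -1.22]
pocketed px [465. 194.] 835 ctr [594.3 -98.3] mean [595.2 -97.3  39.2] dims [19.2 50.6] yaw 174.2
pocketed px [416. 195.] 800 ctr [598.4 -45.6] mean [599.5 -45.1  39.3] dims [18.3 50. ] yaw 174.3
pocketed px [456. 254.] 698 ctr [521.1 -90.7] mean [522.7 -90.   39.2] dims [18.5 50.4] yaw 174.4
handle px [379. 173.] 209 ctr [643.4   2.7] mean [643.9   2.9  94.7] dims [12.9 13.1] yaw 133.3
redtop 59.25417882285583
pivot px [232. 163.] 755 ctr [657.4 140.6] mean [658.2 140.6  58.4] dims [30.2 30.1] yaw 49.2
catch px [306. 224.] 319 ctr [574.1  77.6] mean [575.   77.6  31.8] dims [10.5 37.3] yaw 112.6
catch px [343. 241.] 330 ctr [582.   43.1] mean [552.3  38.2  37.8] dims [119.5  20.9] yaw 7.2
plate px [370. 133.] 9175 ctr [658.   14.5] mean [666.3  -3.5  12.5] dims [313.2  62.6] yaw 84.1
plate px [301. 226.] 15780 ctr [547.6  85.2] mean [563.1  84.9  12.6] dims [195.5 171.6] yaw 83.9
```

View pics/w3.png

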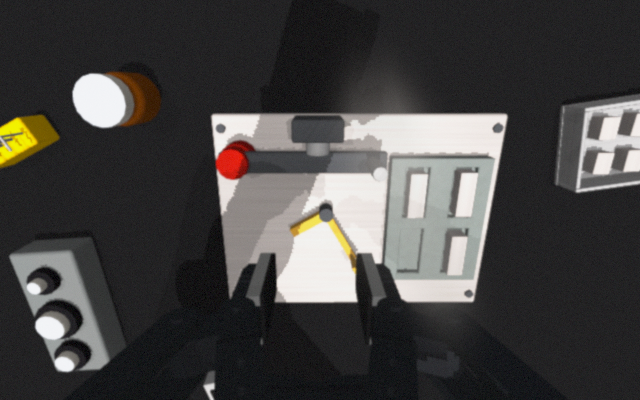

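The three bars lie level in their pockets (tops at 39 mm). The handle is at px (379,173), the pivot at (232,163) and the catch paddle near (352,262). The recorder keys, top to bottom, are small (38,284), large (53,322) and middle (68,357).

Request:
{"api": "carry_out", "payload": {
  "newtons": 40,
  "steps": [
    {"wx":0,"wy":0,"wz":0,"x":2,"y":-29,"z":0,"gripper":-0.1},
    {"wx":0,"wy":0,"wz":0,"x":1.8,"y":-28.5,"z":0,"gripper":-0.1},
    {"wx":0,"wy":0,"wz":0,"x":0,"y":0,"z":-45,"gripper":-0.1},
    {"wx":0,"wy":0,"wz":0,"x":0,"y":0,"z":-45,"gripper":-0.1},
    {"wx":0,"wy":0,"wz":0,"x":0,"y":0,"z":-40,"gripper":-0.1},
    {"wx":0,"wy":0,"wz":0,"x":0,"y":0,"z":-25,"gripper":-0.1},
    {"wx":0,"wy":0,"wz":0,"x":0,"y":0,"z":-13,"gripper":-0.1},
    {"wx":0,"wy":0,"wz":0,"x":0,"y":0,"z":0,"gripper":-0.1},
    {"wx":0,"wy":0,"wz":0,"x":0,"y":0,"z":0,"gripper":-1},
    {"wx":0,"wy":0,"wz":0,"x":0,"y":0,"z":0,"gripper":-1},
    {"wx":0,"wy":0,"wz":0,"x":0,"y":0,"z":0,"gripper":-1},
    {"wx":0,"wy":0,"wz":0,"x":0,"y":0,"z":0,"gripper":-1},
    {"wx":0,"wy":0,"wz":0,"x":0,"y":0,"z":0,"gripper":-1}
  ]
}}

```text
time: 30.25
ee_pos: [644.6, 2.2, 84.1]
eef_rot: [0.001, 0.999, -0.052, 0.001]
ft_force: [-1.4, -3.1, 5.8]
grip_width: 0.15
grasp_force: 39.7
```

Request:
{"api": "carry_out", "payload": {
  "steps": [
    {"wx":0,"wy":0,"wz":0,"x":-12.1,"y":1.8,"z":0,"gripper":-1},
    {"wx":0,"wy":0,"wz":0,"x":-11.9,"y":2.8,"z":0,"gripper":-1},
    {"wx":0,"wy":0,"wz":0,"x":-11.6,"y":3.9,"z":0,"gripper":-1},
    {"wx":0,"wy":0,"wz":0,"x":-11.2,"y":4.9,"z":0,"gripper":-1},
    {"wx":0,"wy":0,"wz":0,"x":-10.7,"y":5.8,"z":0,"gripper":-1},
    {"wx":0,"wy":0,"wz":0,"x":-10.2,"y":6.7,"z":0,"gripper":-1},
    {"wx":0,"wy":0,"wz":0,"x":-9.6,"y":7.6,"z":0,"gripper":-1},
    {"wx":0,"wy":0,"wz":0,"x":-8.8,"y":8.4,"z":0,"gripper":-1},
    {"wx":0,"wy":0,"wz":0,"x":0,"y":0,"z":0,"gripper":-1},
    {"wx":0,"wy":0,"wz":0,"x":0,"y":0,"z":0,"gripper":-1}
  ]
}}

```text
time: 31.25
ee_pos: [558.4, 40.4, 84.1]
eef_rot: [0.004, 0.999, -0.053, 0.002]
ft_force: [-1.0, -10.9, 6.3]
grip_width: 0.144
grasp_force: 39.9
```

Request:
{"api": "carry_out", "payload": {
  "steps": [
    {"wx":0,"wy":0,"wz":0,"x":-8.1,"y":9.2,"z":0,"gripper":-1},
    {"wx":0,"wy":0,"wz":0,"x":-7.3,"y":9.8,"z":0,"gripper":-1},
    {"wx":0,"wy":0,"wz":0,"x":-4.5,"y":7.2,"z":0,"gripper":-1},
    {"wx":0,"wy":0,"wz":0,"x":-4.1,"y":7.5,"z":0,"gripper":-1},
    {"wx":0,"wy":0,"wz":0,"x":-3,"y":6,"z":0,"gripper":-1},
    {"wx":0,"wy":0,"wz":0,"x":-2.6,"y":6.3,"z":0,"gripper":-1},
    {"wx":0,"wy":0,"wz":0,"x":0,"y":0,"z":0,"gripper":-1},
    {"wx":0,"wy":0,"wz":0,"x":0,"y":0,"z":0,"gripper":-1}
  ]
}}

```text
time: 32.05
ee_pos: [524.8, 84.6, 83.8]
eef_rot: [0.004, 0.999, -0.054, -0.001]
ft_force: [-11.9, -14.2, 16.5]
grip_width: 0.149
grasp_force: 41.2
```

```bash
cat >> h.py <<'E'
def theta(n):
    p,d,c=snap(n); cv2.imwrite(f"pics/th_{n}_{arm.state()['time']:.2f}.png",p)
    X=cloud(d,c);Z=X[...,2]; m=(d>0)&(Z>46)&(Z<53.5)
    r=np.hypot(X[...,0]-657.9,X[...,1]-140.9); m&=(r>25)&(r<160)
    n_,l,s,ce=cv2.connectedComponentsWithStats(m.astype(np.uint8)); i=1+s[1:,4].argmax()
    P=X[l==i][:,:2]; q=cv2.minAreaRect(P.astype(np.float32))
    vx,vy,x0,y0=cv2.fitLine(P.astype(np.float32),cv2.DIST_HUBER,0,.01,.01).ravel()
    if vx>0: vx,vy=-vx,-vy
    mm=P.mean(0); a=np.degrees(np.arctan2(vy,vx)); b=np.degrees(np.arctan2(mm[1]-140.9,mm[0]-657.9))
    print(n,"pts",len(P),"rect",np.round(q[0],1),np.round(q[1],1),"line ang",a.round(1),"theta",np.radians((-96-a)%360).round(3),"via pivot",np.radians((-96-b)%360).round(3))
    return p
E
python3 - <<'E'
from h import *
theta("wrist"); theta("scene"); print(arm.state()['ft_force'].round(1),arm.state()['moment'].round(2))
E
ls pics
```

```text
wrist pts 11144 rect [581.   96.7] [131.4  41.4] line ang -154.2 theta 1.015 via pivot 1.03
scene pts 404 rect [580.5  96.8] [130.4  41.1] line ang -157.7 theta 1.078 via pivot 1.052
[-11.3 -14.3  16.9] [-3.05  2.26 -0.37]
crop1.png
scene0.png
t3.png
th_scene_32.15.png
th_wrist_32.10.png
top0.png
w1.png
w2.png
w3.png
```

View pics/th_wrist_32.10.png

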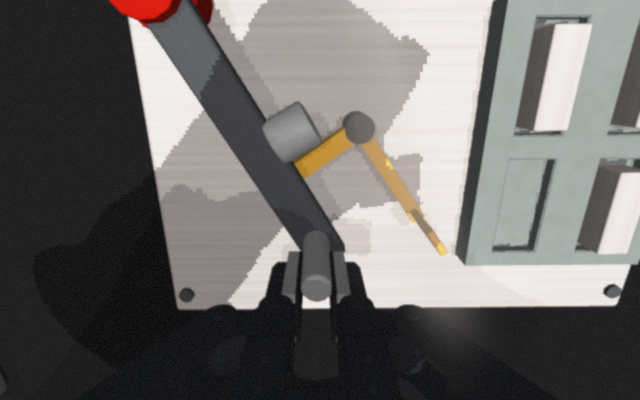

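The post sits between the pads at px (317,265) and the hammer nub at (292,131) biased the line fit. I'll refit on the dark bar only.

```bash
cat >> h.py <<'E'
def theta2():
    p,d,c=snap("wrist"); X=cloud(d,c);Z=X[...,2]; P0=np.array([657.9,140.9])
    r=np.hypot(X[...,0]-P0[0],X[...,1]-P0[1]); m=(d>0)&(Z>46.5)&(Z<53)&(r>30)&(r<128)&(p.max(-1)<100)
    n_,l,s,ce=cv2.connectedComponentsWithStats(m.astype(np.uint8)); i=1+s[1:,4].argmax(); m=l==i
    P=X[m][:,:2]; k=(r[m]//6).astype(int)
    # outer edge (clockwise side) per radius ring -> line
    a=np.arctan2(P[:,1]-P0[1],P[:,0]-P0[0]); 
    for _ in range(3):
        th=-np.median(a) if _==0 else th
        u=np.array([np.cos(-th),np.sin(-th)]); nrm=np.array([-u[1],u[0]]); q=P-P0; s_=q@u; w=q@nrm
        kk=(s_//6).astype(int); E=np.array([(s_[kk==j].mean(),w[kk==j].max(),w[kk==j].min()) for j in np.unique(kk) if (kk==j).sum()>30])
        lo=E[:,2] if _ or 1 else 0
        f=np.polyfit(E[:,0],lo,1); th-=np.arctan(f[0])
    print("edge fit theta",round(np.radians(-96)+th,3)," offset",f[1].round(1),"width",np.median(E[:,1]-E[:,2]).round(1)); print(E.round(1)[:, :].tolist())
E
python3 -c "
from h import *
theta2()"
```

```text
edge fit theta 1.049  offset -10.6 width 21.8
[[29.2, 10.5, -10.3], [33.0, 10.8, -10.5], [39.7, 10.6, -10.4], [45.4, 10.7, -10.5], [51.0, 10.8, -10.4], [57.0, 10.9, -10.8], [63.0, 10.9, -10.7], [69.0, 10.9, -10.9], [74.8, 12.0, -10.8], [81.0, 7.4, -10.6], [87.0, 30.0, -10.4], [93.3, 30.1, -10.6], [98.8, 29.1, -10.6], [105.0, 11.3, -10.6], [111.0, 11.3, -10.6], [117.0, 11.3, -10.5], [122.9, 11.3, -11.0], [126.9, 11.4, -9.8]]
```

Request:
{"api": "carry_out", "payload": {
  "steps": [
    {"wx":0,"wy":0,"wz":0,"x":-2.5,"y":2,"z":0,"gripper":-1},
    {"wx":0,"wy":0,"wz":0,"x":-1,"y":2,"z":0,"gripper":-1},
    {"wx":0,"wy":0,"wz":0,"x":-1,"y":2,"z":0,"gripper":-1},
    {"wx":0,"wy":0,"wz":0,"x":0,"y":0,"z":0,"gripper":-1},
    {"wx":0,"wy":0,"wz":0,"x":0,"y":0,"z":0,"gripper":-1}
  ]
}}

```text
time: 32.7
ee_pos: [522.1, 90.3, 83.9]
eef_rot: [0.004, 0.999, -0.054, 0.0]
ft_force: [-7.0, -15.0, 13.3]
grip_width: 0.144
grasp_force: 40.8
```

```bash
python3 -c "
from h import *
theta2()" | head -1
```

```text
edge fit theta 1.222  offset 2.2 width 21.8
```

Request:
{"api": "carry_out", "payload": {
  "steps": [
    {"wx":0,"wy":0,"wz":0,"x":0.5,"y":-1.5,"z":0,"gripper":-1},
    {"wx":0,"wy":0,"wz":0,"x":0.5,"y":-1.5,"z":0,"gripper":-1},
    {"wx":0,"wy":0,"wz":0,"x":0.5,"y":-1.5,"z":0,"gripper":-1},
    {"wx":0,"wy":0,"wz":0,"x":0.5,"y":-1.5,"z":0,"gripper":-1},
    {"wx":0,"wy":0,"wz":0,"x":0.5,"y":-1.5,"z":0,"gripper":-1},
    {"wx":0,"wy":0,"wz":0,"x":0,"y":-1,"z":0,"gripper":-1},
    {"wx":0,"wy":0,"wz":0,"x":0,"y":0,"z":0,"gripper":-1},
    {"wx":0,"wy":0,"wz":0,"x":0,"y":0,"z":0,"gripper":-1}
  ]
}}

```text
time: 33.55
ee_pos: [524.3, 84.9, 83.8]
eef_rot: [0.002, 0.999, -0.053, -0.001]
ft_force: [-8.0, -8.6, 14.1]
grip_width: 0.149
grasp_force: 40.9
```

```bash
sed -i 's/th=-np.median(a) if _==0 else th/th=-np.median(np.where(a>0,a-2*np.pi,a)) if _==0 else th/' h.py; python3 -c "
from h import *
theta2(); p,d,c=snap('wrist'); cv2.imwrite('pics/w5.png',p)"
```

```text
edge fit theta 1.202  offset 4.4 width 21.8
[[28.3, 15.2, 12.9], [33.1, 16.1, 13.2], [39.7, 17.0, 10.8], [45.4, 18.1, 2.0], [51.1, 19.0, -2.6], [57.0, 20.0, -2.1], [63.0, 21.0, -1.3], [69.0, 22.2, -0.4], [74.9, 21.3, 0.1], [81.0, 19.9, 1.2], [87.0, 20.9, 2.6], [93.1, 28.0, 3.1], [99.0, 26.7, 4.1], [105.0, 27.5, 5.2], [110.9, 28.5, 6.0], [117.0, 29.6, 6.7], [122.9, 30.0, 8.0], [126.5, 20.8, 9.3]]
```

View pics/w5.png

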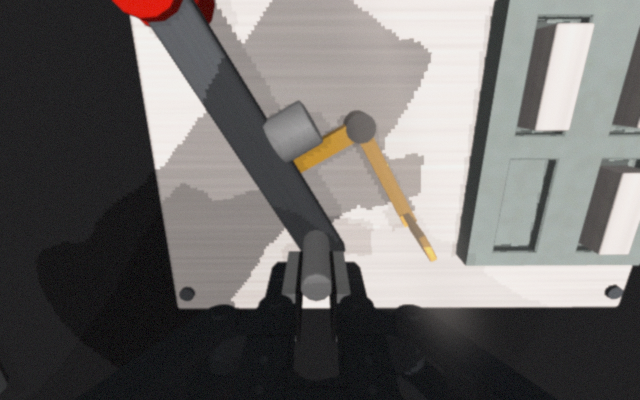

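Request:
{"api": "carry_out", "payload": {
  "steps": [
    {"wx":0,"wy":0,"wz":0,"x":-0.5,"y":-1,"z":0,"gripper":-1},
    {"wx":0,"wy":0,"wz":0,"x":-0.5,"y":-1,"z":0,"gripper":-1},
    {"wx":0,"wy":0,"wz":0,"x":-0.5,"y":-1,"z":0,"gripper":-1},
    {"wx":0,"wy":0,"wz":0,"x":0,"y":0,"z":0,"gripper":-1},
    {"wx":0,"wy":0,"wz":0,"x":0,"y":0,"z":0,"gripper":-1}
  ]
}}

```text
time: 34.15
ee_pos: [524.3, 84.6, 83.9]
eef_rot: [0.0, 0.999, -0.052, 0.0]
ft_force: [-4.7, -4.1, 12.4]
grip_width: 0.147
grasp_force: 40.6
```

Request:
{"api": "carry_out", "payload": {
  "steps": [
    {"wx":0,"wy":0,"wz":0,"x":-0.7,"y":-1,"z":0,"gripper":-1},
    {"wx":0,"wy":0,"wz":0,"x":-0.7,"y":-1,"z":0,"gripper":-1},
    {"wx":0,"wy":0,"wz":0,"x":0,"y":-0.5,"z":0,"gripper":-1},
    {"wx":0,"wy":0,"wz":0,"x":0,"y":0,"z":0,"gripper":-1},
    {"wx":0,"wy":0,"wz":0,"x":0,"y":0,"z":0,"gripper":-1}
  ]
}}

```text
time: 34.65
ee_pos: [524.4, 84.4, 83.9]
eef_rot: [-0.001, 0.999, -0.051, 0.001]
ft_force: [-0.9, 0.4, 10.0]
grip_width: 0.149
grasp_force: 40.4
```

Request:
{"api": "carry_out", "payload": {
  "steps": [
    {"wx":0,"wy":0,"wz":0,"x":0,"y":0,"z":0,"gripper":-0.65},
    {"wx":0,"wy":0,"wz":0,"x":0,"y":0,"z":0,"gripper":-0.6},
    {"wx":0,"wy":0,"wz":0,"x":0,"y":0,"z":0,"gripper":-0.5},
    {"wx":0,"wy":0,"wz":0,"x":0,"y":0,"z":0,"gripper":-0.4},
    {"wx":0,"wy":0,"wz":0,"x":0,"y":0,"z":0,"gripper":-0.4},
    {"wx":0,"wy":0,"wz":0,"x":0,"y":0,"z":8,"gripper":-0.4},
    {"wx":0,"wy":0,"wz":0,"x":0,"y":0,"z":15,"gripper":-0.4},
    {"wx":0,"wy":0,"wz":0,"x":0,"y":0,"z":30,"gripper":-0.4},
    {"wx":0,"wy":0,"wz":0,"x":0,"y":0,"z":45,"gripper":-0.4},
    {"wx":0,"wy":0,"wz":0,"x":0,"y":0,"z":45,"gripper":-0.4},
    {"wx":0,"wy":0,"wz":0,"x":0,"y":0,"z":0,"gripper":-1},
    {"wx":0,"wy":0,"wz":0,"x":0,"y":0,"z":0,"gripper":-1},
    {"wx":0,"wy":0,"wz":0,"x":0,"y":0,"z":0,"gripper":-1}
  ]
}}

```text
time: 35.95
ee_pos: [522.3, 83.8, 225.1]
eef_rot: [-0.0, 0.999, -0.051, -0.001]
ft_force: [-1.0, 1.0, 0.4]
grip_width: -0.004
grasp_force: 0.0
```

```bash
python3 - <<'E'
from h import *
p,d,c=snap("wrist"); cv2.imwrite("pics/w6.png",p); X=cloud(d,c);Z=X[...,2]
blobs(X,(d>0)&(Z>85)&(Z<99)&(X[...,1]<140)&(X[...,1]>40),20,3000,"handle")
p,d,c=snap("top"); X=cloud(d,c);Z=X[...,2]
R=(X[...,1]>340)&(X[...,1]<450)&(X[...,0]>390)&(X[...,0]<600)&(d>0)
blobs(X,R&(Z>57)&(Z<66),10,3000,"key")
blobs(X,R&(Z>36)&(Z<44),200,5000,"box")
z=np.load("w3.npz"); c={k:z[k] for k in('fx','fy','cx','cy','R','t')};X=cloud(z['d'],c);Z=X[...,2]
R=(X[...,1]>340)&(X[...,1]<450)&(X[...,0]>390)&(X[...,0]<600)&(z['d']>0)
blobs(X,R&(Z>57)&(Z<66),10,3000,"key w3")
E
```

```text
handle px [315. 183.] 259 ctr [530.3  83.6] mean [531.1  83.5  94.2] dims [13.5 13. ] yaw 68.3
key px [158. 178.] 31 ctr [543.3 383.9] mean [543.4 383.9  61.4] dims [14.6 12.9] yaw 6.1
key px [157. 199.] 139 ctr [490.1 385.6] mean [490.1 385.3  61.4] dims [33.4 31.3] yaw 47.2
key px [155. 221.] 68 ctr [435.9 387.7] mean [435.7 387.8  61.1] dims [23.  22.5] yaw 70.0
box px [160. 197.] 1156 ctr [489.8 386. ] mean [495.6 385.   39.8] dims [ 75.2 174.6] yaw 178.1
key w3 px [ 35. 287.] 181 ctr [543.1 384.9] mean [543.7 383.5  61.3] dims [15.4 15.3] yaw 79.8
key w3 px [ 51. 326.] 622 ctr [489.6 386.9] mean [490.7 384.9  61.9] dims [32.9 33.8] yaw 91.1
key w3 px [ 65. 362.] 293 ctr [435.  388.9] mean [436.8 387.1  61.7] dims [22.6 23.5] yaw 157.5
```

View pics/w6.png

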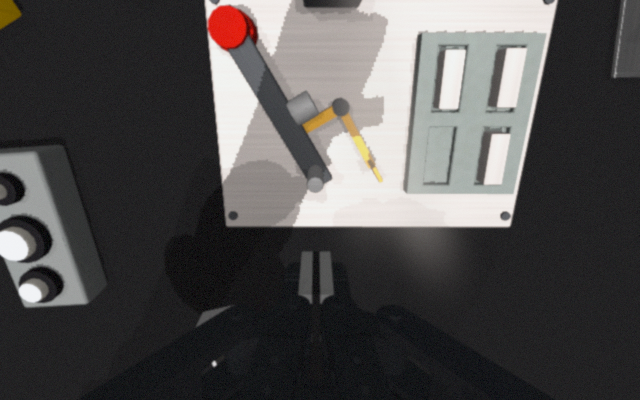

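The arm is hooked with its post at px (315,183), about 1.047 rad, and the three bars are in place. Keys: small at (543,384), large at (490,386), middle at (436,388) mm.

Request:
{"api": "carry_out", "payload": {
  "steps": [
    {"wx":0,"wy":0,"wz":0,"x":3,"y":43,"z":0,"gripper":-1},
    {"wx":0,"wy":0,"wz":0,"x":3,"y":43,"z":0,"gripper":-1},
    {"wx":0,"wy":0,"wz":0,"x":3,"y":43,"z":0,"gripper":-1},
    {"wx":0,"wy":0,"wz":0,"x":3,"y":43,"z":0,"gripper":-1},
    {"wx":0,"wy":0,"wz":0,"x":3,"y":43,"z":-25,"gripper":-1},
    {"wx":0,"wy":0,"wz":0,"x":3,"y":43,"z":-25,"gripper":-1},
    {"wx":0,"wy":0,"wz":0,"x":2.6,"y":43.4,"z":-25,"gripper":-1},
    {"wx":0,"wy":0,"wz":0,"x":0,"y":0,"z":-40,"gripper":-1},
    {"wx":0,"wy":0,"wz":0,"x":0,"y":0,"z":-20,"gripper":-1},
    {"wx":0,"wy":0,"wz":0,"x":0,"y":0,"z":0,"gripper":-1},
    {"wx":0,"wy":0,"wz":0,"x":0,"y":0,"z":0,"gripper":-1}
  ]
}}

```text
time: 37.15
ee_pos: [544.7, 382.8, 91.2]
eef_rot: [0.001, 0.999, -0.053, 0.0]
ft_force: [0.6, 0.6, 0.8]
grip_width: 0.002
grasp_force: 0.0
```

Request:
{"api": "carry_out", "payload": {
  "steps": [
    {"wx":0,"wy":0,"wz":0,"x":0,"y":0,"z":-12,"gripper":-1},
    {"wx":0,"wy":0,"wz":0,"x":0,"y":0,"z":-5,"gripper":-1},
    {"wx":0,"wy":0,"wz":0,"x":0,"y":0,"z":-4,"gripper":-1},
    {"wx":0,"wy":0,"wz":0,"x":0,"y":0,"z":-2,"gripper":-1},
    {"wx":0,"wy":0,"wz":0,"x":0,"y":0,"z":0,"gripper":-1},
    {"wx":0,"wy":0,"wz":0,"x":0,"y":0,"z":0,"gripper":-1}
  ]
}}

```text
time: 37.75
ee_pos: [544.6, 384.4, 70.0]
eef_rot: [-0.001, 0.999, -0.051, 0.001]
ft_force: [-2.4, -2.1, 12.7]
grip_width: -0.006
grasp_force: 6.4
```

Request:
{"api": "carry_out", "payload": {
  "steps": [
    {"wx":0,"wy":0,"wz":0,"x":0,"y":0,"z":10,"gripper":-1},
    {"wx":0,"wy":0,"wz":0,"x":0,"y":0,"z":23,"gripper":-1},
    {"wx":0,"wy":0,"wz":0,"x":-36,"y":1,"z":0,"gripper":-1},
    {"wx":0,"wy":0,"wz":0,"x":-36,"y":1,"z":0,"gripper":-1},
    {"wx":0,"wy":0,"wz":0,"x":-35.5,"y":1.8,"z":0,"gripper":-1},
    {"wx":0,"wy":0,"wz":0,"x":0,"y":0,"z":0,"gripper":-1},
    {"wx":0,"wy":0,"wz":0,"x":0,"y":0,"z":-10,"gripper":-1},
    {"wx":0,"wy":0,"wz":0,"x":0,"y":0,"z":-12,"gripper":-1},
    {"wx":0,"wy":0,"wz":0,"x":0,"y":0,"z":-5,"gripper":-1},
    {"wx":0,"wy":0,"wz":0,"x":0,"y":0,"z":-4,"gripper":-1},
    {"wx":0,"wy":0,"wz":0,"x":0,"y":0,"z":-2,"gripper":-1},
    {"wx":0,"wy":0,"wz":0,"x":0,"y":0,"z":0,"gripper":-1},
    {"wx":0,"wy":0,"wz":0,"x":0,"y":0,"z":0,"gripper":-1}
  ]
}}

```text
time: 39.05
ee_pos: [437.2, 388.3, 69.8]
eef_rot: [-0.001, 0.999, -0.052, -0.0]
ft_force: [-5.2, -2.4, 22.5]
grip_width: -0.002
grasp_force: 11.1
```

Request:
{"api": "carry_out", "payload": {
  "steps": [
    {"wx":0,"wy":0,"wz":0,"x":0,"y":0,"z":10,"gripper":-1},
    {"wx":0,"wy":0,"wz":0,"x":0,"y":0,"z":23,"gripper":-1},
    {"wx":0,"wy":0,"wz":0,"x":27,"y":-1,"z":0,"gripper":-1},
    {"wx":0,"wy":0,"wz":0,"x":27,"y":-1,"z":0,"gripper":-1},
    {"wx":0,"wy":0,"wz":0,"x":0,"y":0,"z":0,"gripper":-1},
    {"wx":0,"wy":0,"wz":0,"x":0,"y":0,"z":-10,"gripper":-1},
    {"wx":0,"wy":0,"wz":0,"x":0,"y":0,"z":-12,"gripper":-1},
    {"wx":0,"wy":0,"wz":0,"x":0,"y":0,"z":-5,"gripper":-1},
    {"wx":0,"wy":0,"wz":0,"x":0,"y":0,"z":-4,"gripper":-1},
    {"wx":0,"wy":0,"wz":0,"x":0,"y":0,"z":-2,"gripper":-1},
    {"wx":0,"wy":0,"wz":0,"x":0,"y":0,"z":0,"gripper":-1},
    {"wx":0,"wy":0,"wz":0,"x":0,"y":0,"z":0,"gripper":-1}
  ]
}}

```text
time: 40.25
ee_pos: [488.7, 386.4, 69.8]
eef_rot: [-0.001, 0.999, -0.051, -0.001]
ft_force: [-8.2, -2.9, 22.5]
grip_width: 0.001
grasp_force: 11.0
```

Request:
{"api": "carry_out", "payload": {
  "steps": [
    {"wx":0,"wy":0,"wz":0,"x":0,"y":0,"z":10,"gripper":-1},
    {"wx":0,"wy":0,"wz":0,"x":0,"y":0,"z":40,"gripper":-1},
    {"wx":0,"wy":0,"wz":0,"x":0,"y":0,"z":45,"gripper":-1},
    {"wx":0,"wy":0,"wz":0,"x":0,"y":0,"z":45,"gripper":-1},
    {"wx":0,"wy":0,"wz":0,"x":0,"y":0,"z":40,"gripper":-1},
    {"wx":0,"wy":0,"wz":0,"x":0,"y":0,"z":0,"gripper":-1},
    {"wx":0,"wy":0,"wz":0,"x":0,"y":0,"z":0,"gripper":-1}
  ]
}}

```text
time: 40.95
ee_pos: [489.7, 387.1, 247.7]
eef_rot: [-0.001, 0.999, -0.051, 0.0]
ft_force: [-0.2, 0.3, 0.4]
grip_width: 0.0
grasp_force: 0.0
```

```bash
python3 - <<'E'
from h import *
p,d,c=snap("top"); cv2.imwrite("pics/end.png",p); X=cloud(d,c);Z=X[...,2]
blobs(X,(d>0)&(Z>85)&(Z<99)&(X[...,1]<140)&(X[...,1]>-40)&(X[...,0]>480)&(X[...,0]<680),3,3000,"handle")
blobs(X,(d>0)&(Z>34)&(Z<45)&(X[...,1]>-130)&(X[...,1]<-20)&(X[...,0]<640)&(X[...,0]>480),20,400,"pocketed")
blobs(X,(d>0)&(Z>15)&(Z<27)&(X[...,1]>-320)&(X[...,1]<-225)&(X[...,0]<668)&(X[...,0]>592),20,400,"tray")
E
```

```text
handle px [277. 184.] 27 ctr [531.5  82.4] mean [530.9  82.9  94.2] dims [12.5 12.4] yaw 4.9
pocketed px [329. 160.] 130 ctr [599.6 -46.6] mean [599.2 -46.4  38.9] dims [17.7 50. ] yaw 173.7
pocketed px [349. 162.] 130 ctr [595.7 -99.1] mean [595.1 -98.8  38.7] dims [17.5 50.1] yaw 174.4
pocketed px [346. 190.] 126 ctr [522.2 -91.8] mean [521.6 -91.6  38.6] dims [17.8 49.8] yaw 173.8
tray px [407. 144.] 69 ctr [ 648.2 -253.6] mean [ 647.9 -253.3   20.9] dims [18.3 24.4] yaw 175.7
tray px [420. 144.] 65 ctr [ 647.5 -286.3] mean [ 648.2 -286.7   21.2] dims [19.3 24.3] yaw 169.5
tray px [407. 158.] 65 ctr [ 609.8 -253.6] mean [ 610.  -253.4   21.7] dims [18.6 22.5] yaw 178.2
tray px [420. 158.] 65 ctr [ 610.1 -286.5] mean [ 609.8 -286.5   21.5] dims [18.4 24.3] yaw 174.2
```

View pics/end.png

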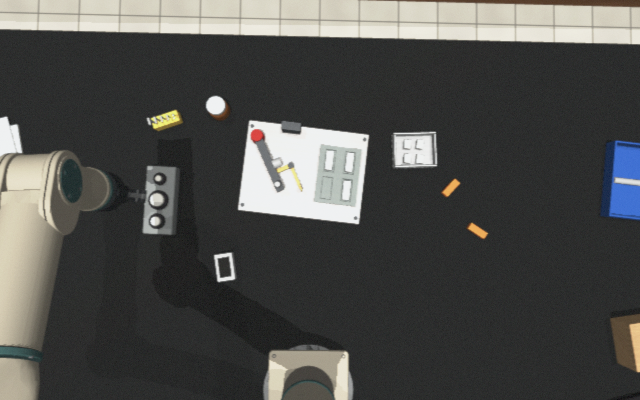

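The final view shows three bars in pockets, four pieces in the tray at px (414,150), the arm hooked at (277,184), and the bystanders where they started. I'm handing it in.

```bash
python3 -c "
from bench import arm
print(arm.job_done())"
```

```text
the job is handed in; nothing more can be done
None
```

The job is handed in: three bars lie flat in their pockets, four snapped pieces are in the scrap tray, the striker is hooked at about 1.05 rad, and the keys were pressed small, middle, large; the hand-in gave no pass or fail verdict.

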